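# Load slides under the swing-arm copy camera

## Task

Digitise the next pair of slides: swing the copy stand's camera arm by its orange handle about a quarter turn aside, to the robot's right, so that the light panel is clear. Then lay the blue slide carrier in the panel's recess with its notch over the orange key, flat on the bed, let go of it, and swing the camera back over the panel until it meets its stop. Leave the other things on the desk where they are.

Things in the scene. Friction and masses are not known exactly. Their poses are not given: they have to be found in the camera images.
- copy_stand: Copy stand, fixed to the desk: grey base plate 250 x 210 x 8 mm with a light panel and, 150 mm behind the panel's centre (+x of the stand), an upright post that carries the camera arm. Origin under the panel's centre at desk height; x points from the panel to the post, y along the panel's long side, z up. Where it stands and its yaw vary.
- recess (a point): Centre of the light panel's white bed, 22 mm above the desk; axes as the stand's. The recess is 72 mm (x) by 166 mm (y), with a black rim 8 mm high and 10 mm wide all round, whose inner edge slopes at 45 degrees from 8 to 3.5 mm above the bed as a lead-in; the carrier has 3 mm play on each side. The carrier fits when its axes point as the stand's and its origin is at this point.
- key (a point): The orange key block on the bed at the +y end of the recess, 10 mm (x) by 8 mm (y), as high as the rim; the point is at bed height within it, 78 mm along +y from the recess's centre.
- post_axis (a point): Point on the vertical axis about which the camera arm swings, 150 mm above the desk. Top of post and arm's collar at about 173 mm.
- camera_arm (a joint): Swing of the camera arm about the vertical post, rad. 0 = camera exactly over the panel, against its home stop (arm pointing along the stand's -x); grows anticlockwise seen from above, the camera then going towards the stand's -y, the robot's right; far stop at 1.6. Stays where it is left: light friction, about 1 N at the handle.
- handle (a point): Grip point on the upright orange handle on top of the camera head, 150 mm out from the post's axis and 200 mm above the desk. The handle is a round rod 18 mm thick, standing free from 169 to 220 mm above the desk. Axes turn with the arm (x along the arm towards the post). The black camera head below it is 64 x 46 mm, from 119 to 165 mm above the desk.
- carrier: Blue slide carrier, loose, 95 to 160 g: a plate 66 mm (x) by 160 mm (y) by 10 mm thick with two mounted slides on it, and an upright fin across its middle. In its +y end, marked by orange bars, is a notch 20 mm wide and 13 mm deep that goes right through. Origin at the centre of the underside, z up. It starts flat on the desk left of the stand.
- fin (a point): Grip point on the carrier's fin, 34 mm above its underside. The fin is 12 mm thick (along the carrier's y), 46 mm long (along x) and stands from the plate's top at 10 mm to 46 mm above the underside.
- notch (a point): Point in the carrier's notch, on the level of its underside, 78 mm along +y from its origin; it comes to the key's point when the carrier is seated.
- mug: Bystander, to be left where it is: white dotted mug, 82 x 117 x 91 mm high. Origin under its centre.
- pen_pot: Bystander, to be left where it is: black pen pot with pens, 84 x 87 x 169 mm high. Origin under its centre.
- stapler: Bystander, to be left where it is: blue stapler, 34 x 130 x 47 mm. Origin under its centre.
- masking_tape: Bystander, to be left where it is: roll of masking tape lying flat, 103 mm across, 25 mm high. Origin under its centre.
- sticky_block: Bystander, to be left where it is: yellow block of sticky notes, 51 x 51 x 14 mm. Origin under its centre.
- eraser: Bystander, to be left where it is: blue and white eraser, 23 x 52 x 13 mm. Origin under its centre.
- earbud_case: Bystander, to be left where it is: white earphone case, 45 x 55 x 22 mm. Origin under its centre.

How it is judged:
By the outcome, as a careful person would: the job done as asked, in the order asked, and still so for the second after the job is handed in, with the robot touching nothing.
It also fails if it takes over 72 s, if anything falls off the work surface, if the arm or the gripper's body presses on something with over 40 N, if the wrist force passes 120 N, or if a joint passes its speed limit or range.

## Robot

A 6-joint arm with a two-finger parallel gripper is mounted at the origin on a cart in front of the work surface, level with it; the furniture and walls round the work are solid. World frame = base frame: x ahead of the robot, y to its left, z up, the work surface at z = 0. Lengths are in m, angles in rad, forces in N, time in s.
With the tool pointing down it reaches from about 0.375 to 0.9 m from the base axis. Payload 3.1 kg.
Tool frame: the origin (TCP) lies on the centre line of the jaws, within the pads' length; the fingertips stand 14 mm ahead of it and the grasp point (between the pads) lies 5 mm behind it; z points along the fingers, x is the direction in which the jaws open and shut, and the axes are right-handed (so a half turn about z gives the same grasp; the last joint's range is limited). The gripper opens to 87 mm and grips with 3 to 60 N. Pads are 19 mm wide; open, the fingers measure 117 mm over their backs; the gripper's body (75 mm by 190 mm) begins 51 mm behind the grasp point.
Start: joints at [-1.389, 0.527, 1.433, -0, 1.181, -0.178], TCP at [0.22, -0.585, 0.237] pointing down, gripper open.
Joint ranges: [-3.08, 3.08], [-0.75, 2.2], [0.22, 2.44], [-1.43, 4.57], [0, 2.65], [-2.85, 2.85]. Speed limits (rad/s): [2.79, 2.79, 3.14, 3.14, 3.14, 3.14].

## Interface

Orientations are given as a rotation vector (axis times angle).
In Python, from rig import get_obs, camera, job_done, look_for, outline_of, tip_of gives the robot as it stands.
- The arm moves only by the tool step_arm, never from a script. Its arguments are lists of equal length, an entry for each row: "dr": the turn, a rotation vector about the tool's x, y, z in rad, a list of three; "delta_pos": the shift along the tool's x, y, z in cm, a list of three; "hand": the finger opening in cm, from 0 to 8.7. In form: {"dr": [[ax, ay, az], ...], "delta_pos": [[x, y, z], ...], "hand": [hand, ...]}. A call has 1 to 8 rows; each row is the pose to reach, as a shift and turn from the pose commanded when the call began, along the tool's axes at that moment; what a row does not reach only later rows make up. A row lasts 1/10 s, in which the tool goes at most 50 mm and 8.59 degrees, less where a joint would pass 70% of its speed; a pose out of reach is approached as far as the arm can. A call with a gripper value outside its range is refused whole. The fingers move at their own pace and stop on an object; "grip_force" is the grip in N (left out, the last holds). Time passes only in rows, so rows that repeat a pose let the fingers close. It gives the time, the measured TCP pose, the force and the opening at its end, in the units of the state.
- get_obs(): the state, without advancing time (a new reading comes with each control period).
- camera(name): name is "scene" or "top"; returns a dict with "img" (400x640x3 uint8, red, green, blue), "vfov" (degrees; the focal length in pixels is half the picture's height over the tangent of half this angle, whatever the lens; pixels are square), "cx", "cy" (the principal point, pixels), "position" and "attitude" of the camera in the world. Camera axes: x right, y down, z forward; pixel columns grow to the right and rows downward; lengths in m; the calibration is good to about 2 mm. A picture is of the moment at which its call begins. There is no depth.
- job_done(): hands the job in, once; it reports no verdict.
Trained networks look in a picture, given as the dict that the camera call returned (one of the last four; its "shot" number tells which), for a name from the list of things; names that differ only in an ending like _2 or _b are one class to them, and where a whole thing is asked for, a point or a joint stands for the part that bears it (a point fixed in the world has none). Each returns a list of dicts, best first, with "confidence" (0 to 1); they miss things now and then, are a little off and sometimes report something else, mostly with a low value. They report only what shows in the picture. A call takes as long as a camera call.
- look_for(picture, thing): "rect" ([left, top, width, height] in pixels, round what is visible of it).
- outline_of(picture, thing): "region" (400x640 bool, what is visible of it) and "rect" ([left, top, width, height] in pixels, round what is visible of it).
- tip_of(picture, thing): "uv" ([column, row] in pixels: a listed point, or the origin of a listed thing).
The state is a dict: "time": time; "qpos": joint angles; "joint_velocities": joint speeds; "effort": joint torques, N m; "tool_pos": TCP position; "tcp_rot": TCP orientation; "wrist_force": force on the tool from outside, world axes, zero at the start; "wrist_torque": the same for the moment, N m; "finger_gap": finger opening in m.
Only numpy, scipy, OpenCV 4.12 (cv2) and the standard library are available. Lean on these libraries where they do the work, as an engineer would, in place of code of your own. Each camera call takes 0.05 s, during which the arm holds its last target.

## Working session

There is one attempt and no reset: what is moved stays moved. The work goes in short steps, Python scripts to look and compute and a tool call to move; the robot and the scene stay as the last step left them, time stands still between calls to the robot, and variables do not carry over. Pictures are saved under pics/ and viewed, and the job is handed in when it is done.

Besides the shell and the picture viewer there is one more tool, called after "Request:" by a JSON object that holds its "fn" and its "kwargs". step_arm: Moves the arm, as the interface text tells. Its arguments: {"type":"object","properties":{"dr":{"type":"array"},"delta_pos":{"type":"array"},"hand":{"type":"array"},"grip_force":{"type":"number"}},"required":["dr","delta_pos","hand"]}

```bash
mkdir -p pics; ls; python3 - <<'E'
from rig import *
import cv2,pickle
o=get_obs();print(o)
P={}
for n in("scene","top"):
    c=camera(n);P[n]=c
    cv2.imwrite(f"pics/{n}0.png",c["img"][:,:,::-1])
    print(n,c["vfov"],c["cx"],c["cy"],c["position"],c["attitude"],c["shot"])
    for t in["copy_stand","recess","key","post_axis","handle","carrier","fin","notch"]:
        print(t,[(r["uv"],round(r["confidence"],2)) for r in tip_of(c,t)][:3])
pickle.dump(P,open("p0.pkl","wb"))
E
```

```text
pics
{'time': 0.0, 'qpos': array([-1.38946393e+00,  5.28454151e-01,  1.43389661e+00, -4.77426399e-05,
        1.18137911e+00, -1.78483871e-01]), 'joint_velocities': array([ 0.00039766, -0.00113823, -0.00066789, -0.00074401,  0.00014885,
        0.00080405]), 'effort': array([-1.55799266e-04, -4.40039563e+01, -1.76589775e+01,  6.32778229e-02,
        5.82661398e-02, -1.69310256e-04]), 'tool_pos': array([ 0.21996083, -0.58426926,  0.23558079]), 'tcp_rot': array([-2.58189101e+00,  1.78721965e+00,  2.42505458e-03]), 'wrist_force': array([ 0.4597811 , -0.51892611, -0.16824748]), 'wrist_torque': array([ 0.01651917, -0.01548985, -0.02011102]), 'finger_gap': 0.08699465982868669}
scene 55.51204506664413 318.3796554465698 196.33433206626142 [ 1.68420373 -0.05314187  0.89553687] [-1.68685904 -1.57216521  0.7887661 ] 1
copy_stand []
recess []
key []
post_axis []
handle [([268.4, 161.9], 0.54)]
carrier []
fin []
notch []
top 51.041370551668535 313.18139968010064 199.28489657604257 [0.50609936 0.05368837 1.41584564] [-2.21541914  2.19111266 -0.07448436] 2
copy_stand [([353.0, 229.5], 0.93)]
recess [([352.0, 228.7], 0.69)]
key [([328.7, 223.4], 0.97)]
post_axis [([357.9, 177.3], 0.75), ([329.5, 224.2], 0.27)]
handle [([365.7, 229.5], 0.83)]
carrier [([255.0, 228.4], 0.92)]
fin [([359.0, 180.6], 0.44)]
notch [([237.8, 247.3], 0.82)]
```

View pics/scene0.png

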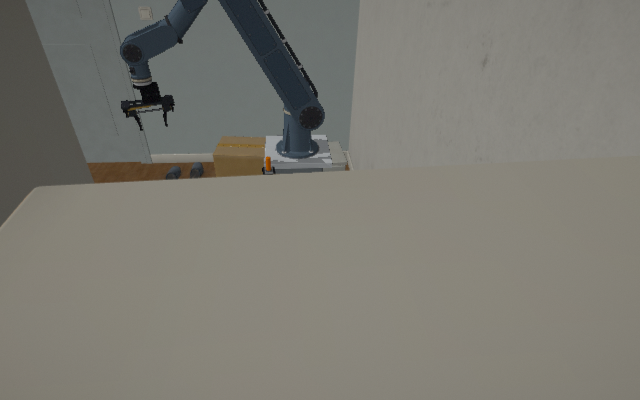

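```bash
python3 - <<'E'
import cv2
i=cv2.imread("pics/top0.png");cv2.imwrite("pics/top0c.png",cv2.resize(i[80:340,170:490],None,fx=2.3,fy=2.3,interpolation=cv2.INTER_CUBIC))
E
```

```text
(no output)
```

View pics/top0.png

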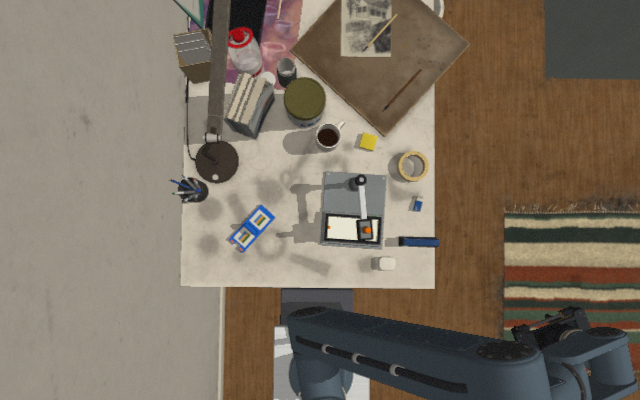

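View pics/top0c.png

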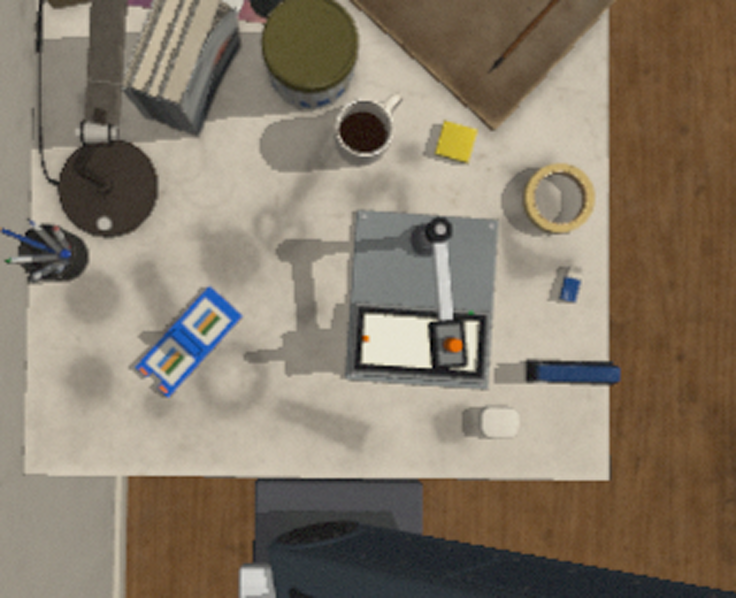

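The scene camera is blocked by a beige panel, so only the handle tip at about (268,162) shows. In the top view the stand's panel is around (352,230), the post top at (360,180) and the handle at (367,230). The carrier is at (252,228), with its orange notch end lower left.

```bash
cat > h.py <<'E'
import numpy as np,cv2
from scipy.spatial.transform import Rotation as R
def f(c): return 200/np.tan(np.radians(c["vfov"]/2))
def ray(c,uv,z):
    d=R.from_rotvec(c["attitude"]).apply([(uv[0]-c["cx"])/f(c),(uv[1]-c["cy"])/f(c),1.])
    p=np.array(c["position"]);return p+d*(z-p[2])/d[2]
def proj(c,P):
    q=R.from_rotvec(c["attitude"]).inv().apply(np.atleast_2d(P)-c["position"])
    return q[:,:2]/q[:,2:]*f(c)+[c["cx"],c["cy"]]
def draw(c,polys,fn,box,s=4):
    x0,y0,x1,y1=box
    im=cv2.resize(c["img"][y0:y1,x0:x1,::-1],None,fx=s,fy=s,interpolation=cv2.INTER_CUBIC)
    for P,col in polys:
        q=((proj(c,P)-[x0,y0]+.5)*s).astype(np.int32)
        cv2.polylines(im,[q.reshape(-1,1,2)],True,col,1)
    cv2.imwrite(fn,im)
def rect(x,y,yaw,w,h,z,ox=0,oy=0):
    a=np.array([[-w/2,-h/2],[w/2,-h/2],[w/2,h/2],[-w/2,h/2]])+[ox,oy]
    c,s=np.cos(yaw),np.sin(yaw)
    return np.c_[a@np.array([[c,s],[-s,c]])+[x,y],np.full(4,z)]
E
python3 - <<'E'
from h import *;import pickle
P=pickle.load(open("p0.pkl","rb"));c=P["top"]
s=ray(c,(352,228.7),.022);k=ray(c,(328.7,223.4),.03);po=ray(c,(357.9,177.3),.15);po2=ray(c,(360,180),.173);h=ray(c,(365.7,229.5),.2)
print(s,k,po,po2,h)
d=k-s;yaw=np.arctan2(-d[0],d[1]);print("yaw",yaw,np.hypot(*d[:2]))
hsv=cv2.cvtColor(c["img"],cv2.COLOR_RGB2HSV)
m=cv2.inRange(hsv,(100,120,60),(125,255,255));m[:, :215]=0;m[:,290:]=0;m[:195]=0;m[265:]=0
pts=cv2.findNonZero(m);print(len(pts),cv2.minAreaRect(pts))
ca=ray(c,(252,228.4),.01);print("carrier",ca, ray(c,(237.8,247.3),.0))
# table extent
for uv in[(181,288),(435,288),(435,160)]:print(ray(c,uv,0))
E
```

```text
[ 0.48135846 -0.09876284  0.022     ] [ 0.49818393 -0.02064935  0.03      ] [ 0.63969556 -0.10181306  0.15      ] [ 0.62925723 -0.10530639  0.173     ] [ 0.48261177 -0.11912739  0.2       ]
yaw -0.2121562208627561 0.07990503518511642
405 ((251.4727020263672, 228.1490020751953), (19.521703720092773, 47.873130798339844), 42.397438049316406)
carrier [0.47870037 0.23454688 0.01      ] [0.4147579  0.28221962 0.        ]
[0.27801349 0.46821027 0.        ]
[ 0.28479739 -0.38202761  0.        ]
[ 0.71814355 -0.38391477  0.        ]
```

```bash
cat >> h.py <<'E'
from scipy.ndimage import map_coordinates,gaussian_filter
from scipy.optimize import minimize
def edgefit(c,p0,edges,mask=None,sig=0.7,d=.004,it=3):
    """edges: list of (w,h,z,ox,oy,channelfun img, sign(+1 = outside brighter))"""
    def score(p):
        t=0
        for w,h,z,ox,oy,im,sg in edges:
            q=[]
            for s in(-d,d):
                r=rect(*p,w+2*s,h+2*s,z,ox,oy);rin=rect(*p,w,h,z,ox,oy)
                pts=np.concatenate([r[i]+(r[(i+1)%4]-r[i])*np.linspace(.08,.92,40)[:,None] for i in range(4)])
                uv=proj(c,pts);v=map_coordinates(im,[uv[:,1],uv[:,0]],order=1)
                if mask is not None:
                    mk=mask[np.clip(uv[:,1].round().astype(int),0,399),np.clip(uv[:,0].round().astype(int),0,639)]
                    v=np.where(mk,np.nan,v)
                q.append(v)
            t+=sg*np.nanmean(q[1]-q[0])
        return -t
    best=None
    for dx in(-.004,0,.004):
      for dy in(-.004,0,.004):
        for da in(-.05,0,.05):
            x0=np.array(p0)+[dx,dy,da]
            r=minimize(score,x0,method="Nelder-Mead",options=dict(initial_simplex=[x0,x0+[.003,0,0],x0+[0,.003,0],x0+[0,0,.03]],xatol=1e-5,fatol=1e-4))
            if best is None or r.fun<best.fun:best=r
    return best.x,best.fun
E
python3 - <<'E'
from h import *;import pickle
P=pickle.load(open("p0.pkl","rb"));c=P["top"]
g=gaussian_filter(c["img"].mean(2),.6)
mask=np.zeros((400,640),bool);mask[165:245,353:375]=1
for z in(.022,.0255):
    p,s=edgefit(c,[.483,-.099,-.06],[(.072,.166,z,0,0,g,-1)],mask);print("inner",z,p,s)
p1,s=edgefit(c,[.483,-.099,-.06],[(.092,.186,.03,0,0,g,1)],mask);print("outer",p1,s)
pb,s=edgefit(c,[.483,-.099,-.06],[(.25,.21,.008,.075,0,g,1)],mask);print("base",pb,s)
p1,s=edgefit(c,[.483,-.099,-.06],[(.092,.186,.03,0,0,g,1),(.072,.166,.024,0,0,g,-1)],mask);print("both",p1,s)
rgb=c["img"].astype(float);b=gaussian_filter(rgb[:,:,2]-rgb[:,:,0],.6)
pc,s=edgefit(c,[.478,.235,np.arctan2(.06,.048)],[(.066,.16,.01,0,0,b,-1)]);print("carrier",pc,s)
x,y,a=p1
draw(c,[(rect(*p1,.092,.186,.03),(0,0,255)),(rect(*p1,.072,.166,.024),(0,255,0)),(rect(*p1,.01,.008,.03,0,.078),(255,0,255)),(rect(*p1,.01,.01,.173,.15,0),(255,0,0)),(rect(*pc,.066,.16,.01),(0,0,255)),(rect(*pc,.046,.012,.046),(0,255,255)),(rect(*pc,.02,.013,.01,0,.0735),(255,0,255))],"pics/fit0.png",(215,160,405,265))
E
```

```text
inner 0.022 [ 0.48248091 -0.09939331 -0.05935317] -145.78862925132356
inner 0.0255 [ 0.48249224 -0.09904083 -0.05996164] -145.3549847925035
outer [ 0.48278746 -0.09944175 -0.05589128] -60.91686013187806
base [ 0.47059787 -0.09636273 -0.05527988] -43.061185077654436
both [ 0.48266899 -0.09928988 -0.0569564 ] -206.37608893078675
carrier [0.47955359 0.23659771 0.84256223] -94.00318028655923
```

View pics/fit0.png

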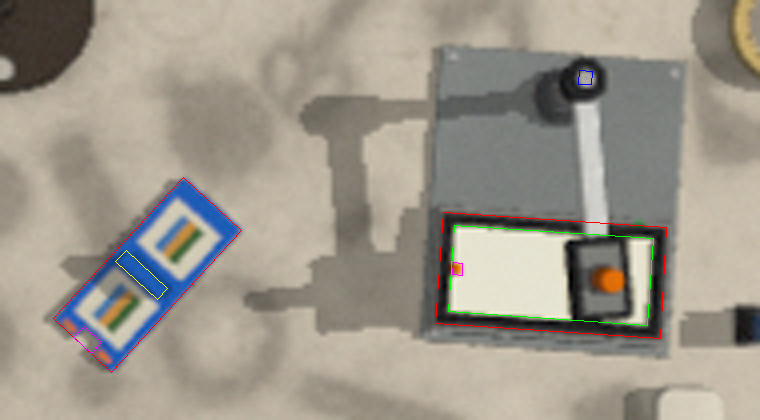

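```bash
cat > mv.py <<'E'
import sys,json,numpy as np
# python mv.py show x y z yaw [...]: rows from current commanded pose ; python mv.py set: commit rounded last
def load(): return np.array(json.load(open("cmd.json")))
def rows(W):
    c=load();a=c[3];X=np.array([np.cos(a),np.sin(a)]);Y=np.array([np.sin(a),-np.cos(a)])
    out=[]
    for w in W:
        d=np.array(w[:3])-c[:3]
        out.append((round(float(-(w[3]-a)),3),[round(float(v)*100,2) for v in(d[:2]@X,d[:2]@Y,-d[2])]))
    return out
def commit(r):
    c=load();a=c[3];X=np.array([np.cos(a),np.sin(a)]);Y=np.array([np.sin(a),-np.cos(a)])
    az,(x,y,z)=r
    n=np.r_[c[:2]+(x*X+y*Y)/100,c[2]-z/100,a-az]
    json.dump(list(n),open("cmd.json","w"));return n
def go(W):
    r=rows(W)
    print(json.dumps({"dr":[[0,0,q[0]] for q in r],"delta_pos":[q[1] for q in r]}))
    print("end",commit(r[-1]).round(4))
E
echo '[0.22,-0.585,0.237,-1.211]'>cmd.json
python3 - <<'E'
from h import *;import pickle;from mv import *
P=pickle.load(open("p0.pkl","rb"));c=P["top"]
hsv=cv2.cvtColor(c["img"],cv2.COLOR_RGB2HSV)
m=cv2.inRange(hsv,(5,150,120),(20,255,255));m[:,:355]=0;m[:,380:]=0;m[:220]=0;m[242:]=0
ys,xs=np.nonzero(m);print(len(xs),xs.mean(),ys.mean(),xs.min(),xs.max(),ys.min(),ys.max())
for z in(.2,.21,.22):
    h=ray(c,(xs.mean(),ys.mean()),z);post=np.array([.4827,-.0993])+.15*np.array([np.cos(-.057),np.sin(-.057)])
    d=h[:2]-post;print(h,post,np.hypot(*d),np.arctan2(d[1],d[0])%6.283+.057-np.pi)
E
```

```text
31 367.4516129032258 229.58064516129033 365 370 227 232
[ 0.48243058 -0.12422257  0.2       ] [ 0.63245639 -0.10784537] 0.15091705617606252 0.16554668994392285
[ 0.48262525 -0.1227593   0.21      ] [ 0.63245639 -0.10784537] 0.15057156957589052 0.15602613873233606
[ 0.48281991 -0.12129603  0.22      ] [ 0.63245639 -0.10784537] 0.15023979296290293 0.14646266869665547
```

```bash
python3 - <<'E'
from mv import *
c=load();t=np.array([.4835,-.1228,.29,-1.473])
go([c+(t-c)*i/14 for i in range(1,9)])
c=load()
go([c+(t-c)*min(1,i/6) for i in range(1,9)])
E
```

```text
{"dr": [[0, 0, 0.019], [0, 0, 0.037], [0, 0, 0.056], [0, 0, 0.075], [0, 0, 0.094], [0, 0, 0.112], [0, 0, 0.131], [0, 0, 0.15]], "delta_pos": [[-2.43, -2.92, -0.38], [-4.85, -5.85, -0.76], [-7.28, -8.77, -1.14], [-9.71, -11.7, -1.51], [-12.14, -14.62, -1.89], [-14.56, -17.54, -2.27], [-16.99, -20.47, -2.65], [-19.42, -23.39, -3.03]]}
end [ 0.3705 -0.3209  0.2673 -1.361 ]
{"dr": [[0, 0, 0.019], [0, 0, 0.037], [0, 0, 0.056], [0, 0, 0.075], [0, 0, 0.093], [0, 0, 0.112], [0, 0, 0.112], [0, 0, 0.112]], "delta_pos": [[-2.84, -2.53, -0.38], [-5.67, -5.06, -0.76], [-8.51, -7.59, -1.13], [-11.35, -10.12, -1.51], [-14.18, -12.64, -1.89], [-17.02, -15.17, -2.27], [-17.02, -15.17, -2.27], [-17.02, -15.17, -2.27]]}
end [ 0.4835 -0.1228  0.29   -1.473 ]
```

Request:
{"fn": "step_arm", "kwargs": {"dr": [[0,0,0.019],[0,0,0.037],[0,0,0.056],[0,0,0.075],[0,0,0.094],[0,0,0.112],[0,0,0.131],[0,0,0.15]], "delta_pos": [[-2.43,-2.92,-0.38],[-4.85,-5.85,-0.76],[-7.28,-8.77,-1.14],[-9.71,-11.7,-1.51],[-12.14,-14.62,-1.89],[-14.56,-17.54,-2.27],[-16.99,-20.47,-2.65],[-19.42,-23.39,-3.03]], "hand": [8.7,8.7,8.7,8.7,8.7,8.7,8.7,8.7]}}

```text
time: 1.7
tool_pos: [0.3712, -0.3195, 0.2672]
tcp_rot: [2.441, -1.978, 0.001]
wrist_force: [1.1, -0.3, -0.1]
finger_gap: 0.0872
```

Request:
{"fn": "step_arm", "kwargs": {"dr": [[0,0,0.019],[0,0,0.037],[0,0,0.056],[0,0,0.075],[0,0,0.093],[0,0,0.112],[0,0,0.112],[0,0,0.112]], "delta_pos": [[-2.84,-2.53,-0.38],[-5.67,-5.06,-0.76],[-8.51,-7.59,-1.13],[-11.35,-10.12,-1.51],[-14.18,-12.64,-1.89],[-17.02,-15.17,-2.27],[-17.02,-15.17,-2.27],[-17.02,-15.17,-2.27]], "hand": [8.7,8.7,8.7,8.7,8.7,8.7,8.7,8.7]}}

```text
time: 2.5
tool_pos: [0.4837, -0.1222, 0.2897]
tcp_rot: [2.33, -2.107, 0.001]
wrist_force: [0.0, -1.2, -0.6]
finger_gap: 0.0869
```

```bash
python3 - <<'E'
from rig import *;from h import *
o=get_obs();print(o["time"],o["tool_pos"],R.from_rotvec(o["tcp_rot"]).as_matrix().round(3),o["qpos"].round(3),o["wrist_force"])
c=camera("top")
t=o["tool_pos"]
draw(c,[],"pics/t1.png",(280,130,440,290));print(proj(c,t))
E
```

```text
2.5 [ 0.48370264 -0.12216459  0.28968175] [[ 0.1   -0.995  0.   ]
 [-0.995 -0.1   -0.001]
 [ 0.001  0.    -1.   ]] [-4.710e-01  2.910e-01  1.675e+00 -1.000e-03  1.175e+00  9.990e-01] [ 0.0396878  -1.18084873 -0.59322393]
[[371.55748226 229.79961849]]
```

View pics/t1.png

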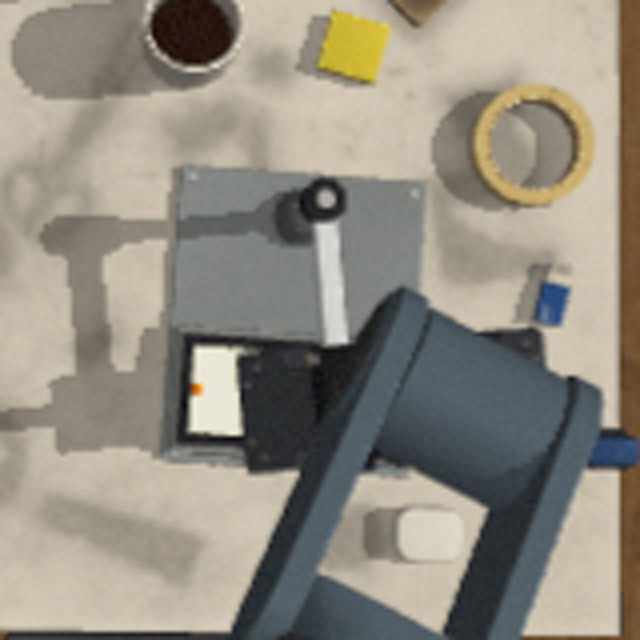

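The picture shows the gripper above the handle and covering it. Its body is wide along the jaw axis and clear of the post. Next I descend and grip.

Request:
{"fn": "step_arm", "kwargs": {"dr": [[0,0,0],[0,0,0],[0,0,0],[0,0,0],[0,0,0],[0,0,0],[0,0,0],[0,0,0]], "delta_pos": [[0,0,2.5],[0,0,5],[0,0,7.5],[0,0,8.8],[0,0,8.8],[0,0,8.8],[0,0,8.8],[0,0,8.8]], "hand": [8.7,8.7,8.7,8.7,4,0,0,0], "grip_force": 8}}

```text
time: 3.35
tool_pos: [0.4841, -0.1234, 0.2025]
tcp_rot: [-2.326, 2.11, -0.003]
wrist_force: [0.3, -0.5, -0.3]
finger_gap: 0.0631
```

Request:
{"fn": "step_arm", "kwargs": {"dr": [[0,0,0],[0,0,0],[0,0,0],[0,0,0]], "delta_pos": [[0,0,0],[0,0,0],[0,0,0],[0,0,0]], "hand": [0,0,0,0]}}

```text
time: 3.75
tool_pos: [0.4836, -0.1227, 0.2017]
tcp_rot: [-2.328, 2.11, -0.0]
wrist_force: [-0.0, 0.2, -0.4]
finger_gap: 0.031
```

```bash
echo '[0.4835,-0.1228,0.202,-1.473]'>cmd.json
python3 - <<'E'
from mv import *
post=np.array([.6325,-.1078]);ys=-.057
def W(t): a=ys+np.pi+t;return [post[0]+.15*np.cos(a),post[1]+.15*np.sin(a),.202,ys-np.pi/2+t]
go([W(.155+.09*i) for i in range(1,9)])
go([W(.875+.09*i) for i in range(1,8)]+[W(1.52)])
E
```

```text
{"dr": [[0, 0, -0.09], [0, 0, -0.18], [0, 0, -0.27], [0, 0, -0.36], [0, 0, -0.45], [0, 0, -0.54], [0, 0, -0.63], [0, 0, -0.72]], "delta_pos": [[1.31, -0.04, -0.0], [2.65, -0.22, -0.0], [3.97, -0.52, -0.0], [5.25, -0.94, -0.0], [6.49, -1.47, -0.0], [7.68, -2.11, -0.0], [8.8, -2.86, -0.0], [9.86, -3.7, -0.0]]}
end [ 0.53   -0.2173  0.202  -0.753 ]
{"dr": [[0, 0, -0.09], [0, 0, -0.18], [0, 0, -0.27], [0, 0, -0.36], [0, 0, -0.45], [0, 0, -0.54], [0, 0, -0.63], [0, 0, -0.645]], "delta_pos": [[1.34, -0.06, -0.0], [2.68, -0.25, -0.0], [4.0, -0.55, -0.0], [5.28, -0.97, -0.0], [6.52, -1.5, -0.0], [7.71, -2.14, -0.0], [8.83, -2.88, -0.0], [9.01, -3.02, -0.0]]}
end [ 0.6163 -0.2569  0.202  -0.108 ]
```

Request:
{"fn": "step_arm", "kwargs": {"dr": [[0,0,0],[0,0,0],[0,0,0]], "delta_pos": [[0,0,0],[0,0,0],[0,0,0]], "hand": [0,0,0]}}

```text
time: 4.05
tool_pos: [0.4834, -0.1225, 0.2015]
tcp_rot: [-2.327, 2.11, 0.001]
wrist_force: [0.5, 0.7, 0.9]
finger_gap: 0.0174
```

Request:
{"fn": "step_arm", "kwargs": {"dr": [[0,0,-0.09],[0,0,-0.18],[0,0,-0.27],[0,0,-0.36],[0,0,-0.45],[0,0,-0.54],[0,0,-0.63],[0,0,-0.72]], "delta_pos": [[1.31,-0.04,0],[2.65,-0.22,0],[3.97,-0.52,0],[5.25,-0.94,0],[6.49,-1.47,0],[7.68,-2.11,0],[8.8,-2.86,0],[9.86,-3.7,0]], "hand": [0,0,0,0,0,0,0,0]}}

```text
time: 4.85
tool_pos: [0.5312, -0.2162, 0.2015]
tcp_rot: [-2.92, 1.15, -0.001]
wrist_force: [3.4, 6.3, 1.3]
finger_gap: 0.0175
```

Request:
{"fn": "step_arm", "kwargs": {"dr": [[0,0,-0.09],[0,0,-0.18],[0,0,-0.27],[0,0,-0.36],[0,0,-0.45],[0,0,-0.54],[0,0,-0.63],[0,0,-0.645]], "delta_pos": [[1.34,-0.06,0],[2.68,-0.25,0],[4.0,-0.55,0],[5.28,-0.97,0],[6.52,-1.5,0],[7.71,-2.14,0],[8.83,-2.88,0],[9.01,-3.02,0]], "hand": [0,0,0,0,0,0,0,0]}}

```text
time: 5.65
tool_pos: [0.6177, -0.2533, 0.2015]
tcp_rot: [-3.131, 0.165, 0.0]
wrist_force: [0.1, 7.9, 4.2]
finger_gap: 0.0178
```

Request:
{"fn": "step_arm", "kwargs": {"dr": [[0,0,0],[0,0,0],[0,0,0],[0,0,0],[0,0,0],[0,0,0],[0,0,0]], "delta_pos": [[0,0,0],[0,0,0],[0,0,0],[0,0,-3],[0,0,-6],[0,0,-8.8],[0,0,-8.8]], "hand": [4,8,8,8,8,8,8]}}

```text
time: 6.35
tool_pos: [0.6184, -0.2588, 0.2947]
tcp_rot: [3.132, -0.17, 0.014]
wrist_force: [0.6, -0.7, 0.3]
finger_gap: 0.0659
```

```bash
python3 - <<'E'
import json
c=json.load(open("cmd.json"));c[2]=.29;json.dump(c,open("cmd.json","w"))
from mv import *
c=load();t=np.array([.4796,.2366,.29,-.728])
go([c+(t-c)*i/14 for i in range(1,9)])
c=load()
go([c+(t-c)*min(1,i/6) for i in range(1,9)])
E
```

```text
{"dr": [[0, 0, 0.044], [0, 0, 0.089], [0, 0, 0.133], [0, 0, 0.177], [0, 0, 0.221], [0, 0, 0.266], [0, 0, 0.31], [0, 0, 0.354]], "delta_pos": [[-1.35, -3.4, -0.0], [-2.7, -6.8, -0.0], [-4.05, -10.2, -0.0], [-5.4, -13.6, -0.0], [-6.75, -17.0, -0.0], [-8.11, -20.39, -0.0], [-9.46, -23.79, -0.0], [-10.81, -27.19, -0.0]]}
end [ 0.5382  0.0251  0.29   -0.462 ]
{"dr": [[0, 0, 0.044], [0, 0, 0.089], [0, 0, 0.133], [0, 0, 0.177], [0, 0, 0.222], [0, 0, 0.266], [0, 0, 0.266], [0, 0, 0.266]], "delta_pos": [[-2.45, -2.72, -0.0], [-4.89, -5.44, -0.0], [-7.34, -8.16, -0.0], [-9.78, -10.88, -0.0], [-12.23, -13.6, -0.0], [-14.67, -16.32, -0.0], [-14.67, -16.32, -0.0], [-14.67, -16.32, -0.0]]}
end [ 0.4796  0.2366  0.29   -0.728 ]
```

Request:
{"fn": "step_arm", "kwargs": {"dr": [[0,0,0.044],[0,0,0.089],[0,0,0.133],[0,0,0.177],[0,0,0.221],[0,0,0.266],[0,0,0.31],[0,0,0.354]], "delta_pos": [[-1.35,-3.4,0],[-2.7,-6.8,0],[-4.05,-10.2,0],[-5.4,-13.6,0],[-6.75,-17.0,0],[-8.11,-20.39,0],[-9.46,-23.79,0],[-10.81,-27.19,0]], "hand": [6,6,6,6,6,6,6,6]}}

```text
time: 7.15
tool_pos: [0.537, 0.0261, 0.2886]
tcp_rot: [3.057, -0.723, -0.002]
wrist_force: [0.5, 0.1, 0.5]
finger_gap: 0.06
```

Request:
{"fn": "step_arm", "kwargs": {"dr": [[0,0,0.044],[0,0,0.089],[0,0,0.133],[0,0,0.177],[0,0,0.222],[0,0,0.266],[0,0,0.266],[0,0,0.266]], "delta_pos": [[-2.45,-2.72,0],[-4.89,-5.44,0],[-7.34,-8.16,0],[-9.78,-10.88,0],[-12.23,-13.6,0],[-14.67,-16.32,0],[-14.67,-16.32,0],[-14.67,-16.32,0]], "hand": [6,6,6,6,6,6,6,6]}}

```text
time: 7.95
tool_pos: [0.479, 0.2367, 0.2887]
tcp_rot: [2.936, -1.115, -0.001]
wrist_force: [0.6, 0.6, -0.3]
finger_gap: 0.0598
```

```bash
python3 - <<'E'
from rig import *;from h import *
o=get_obs();print(o["time"],o["tool_pos"],R.from_rotvec(o["tcp_rot"]).as_matrix().round(3),o["finger_gap"])
c=camera("top")
ps=[.4827,-.0993,-.057]
draw(c,[(rect(*ps,.072,.166,.024),(0,255,0))],"pics/t2.png",(210,130,430,300),3)
g=gaussian_filter(c["img"].mean(2),.6)
p,s=edgefit(c,ps,[(.072,.166,.022,0,0,g,-1)]);print("inner",p,s)
p,s=edgefit(c,ps,[(.092,.186,.03,0,0,g,1),(.072,.166,.023,0,0,g,-1)]);print("both",p,s)
E
```

```text
7.95 [0.47898118 0.23666691 0.28870643] [[ 0.748 -0.664 -0.001]
 [-0.664 -0.748 -0.001]
 [-0.     0.002 -1.   ]] 0.05980024363249525
inner [ 0.48239231 -0.09940113 -0.06219958] -149.52978161557206
both [ 0.48244726 -0.0993698  -0.0603557 ] -211.56155588481545
```

View pics/t2.png

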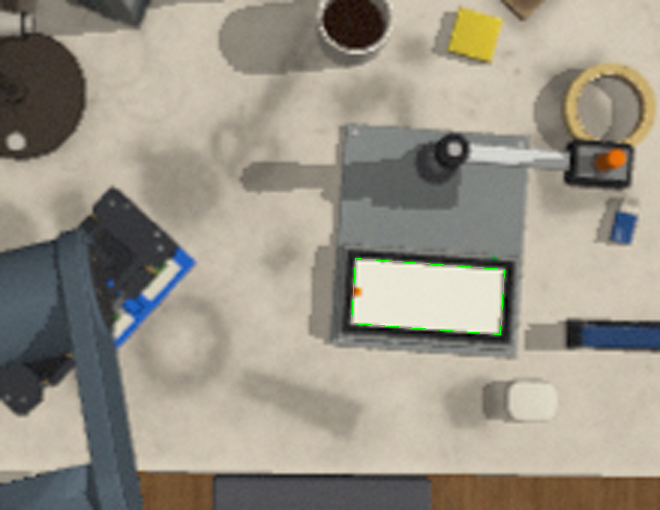

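The picture shows the panel fully clear, the camera arm pointing right with its handle at about (615,158) in the crop, and the gripper over the carrier. Next I descend onto the fin.

Request:
{"fn": "step_arm", "kwargs": {"dr": [[0,0,0],[0,0,0],[0,0,0],[0,0,0],[0,0,0],[0,0,0],[0,0,0],[0,0,0]], "delta_pos": [[0,0,4],[0,0,8],[0,0,12],[0,0,16],[0,0,20],[0,0,23],[0,0,25],[0,0,26]], "hand": [6,6,6,6,6,6,6,6]}}

```text
time: 8.8
tool_pos: [0.4792, 0.2347, 0.0274]
tcp_rot: [2.932, -1.121, -0.004]
wrist_force: [0.2, 0.2, -0.2]
finger_gap: 0.0599
```

Request:
{"fn": "step_arm", "kwargs": {"dr": [[0,0,0],[0,0,0],[0,0,0],[0,0,0],[0,0,0],[0,0,0],[0,0,0],[0,0,0]], "delta_pos": [[0,0,0],[0,0,0],[0,0,0],[0,0,0],[0,0,0],[0,0,0],[0,0,0],[0,0,0]], "hand": [6,5,3,1,0,0,0,0], "grip_force": 25}}

```text
time: 9.6
tool_pos: [0.4794, 0.2367, 0.0296]
tcp_rot: [2.936, -1.119, -0.001]
wrist_force: [-0.8, 0.6, 0.7]
finger_gap: 0.012
```

```bash
echo '[0.4796,0.2366,0.030,-0.728]'>cmd.json; python3 - <<'E'
from mv import *
c=load();t=c.copy();t[2]=.12
go([c+(t-c)*min(1,i/3) for i in range(1,5)])
c=load();t=np.array([.4824,-.0994,.12,-.060-np.pi/2])
go([c+(t-c)*i/14 for i in range(1,9)])
c=load()
go([c+(t-c)*min(1,i/6) for i in range(1,9)])
E
```

```text
{"dr": [[0, 0, -0.0], [0, 0, -0.0], [0, 0, -0.0], [0, 0, -0.0]], "delta_pos": [[0.0, 0.0, -3.0], [0.0, 0.0, -6.0], [0.0, 0.0, -9.0], [0.0, 0.0, -9.0]]}
end [ 0.4796  0.2366  0.12   -0.728 ]
{"dr": [[0, 0, 0.064], [0, 0, 0.129], [0, 0, 0.193], [0, 0, 0.258], [0, 0, 0.322], [0, 0, 0.387], [0, 0, 0.451], [0, 0, 0.516]], "delta_pos": [[1.61, 1.78, -0.0], [3.22, 3.56, -0.0], [4.84, 5.33, -0.0], [6.45, 7.11, -0.0], [8.06, 8.89, -0.0], [9.67, 10.67, -0.0], [11.28, 12.45, -0.0], [12.89, 14.23, -0.0]]}
end [ 0.4811  0.0446  0.12   -1.244 ]
{"dr": [[0, 0, 0.064], [0, 0, 0.129], [0, 0, 0.193], [0, 0, 0.258], [0, 0, 0.322], [0, 0, 0.387], [0, 0, 0.387], [0, 0, 0.387]], "delta_pos": [[2.28, 0.75, -0.0], [4.56, 1.5, -0.0], [6.84, 2.25, -0.0], [9.12, 3.0, -0.0], [11.4, 3.75, -0.0], [13.68, 4.5, -0.0], [13.68, 4.5, -0.0], [13.68, 4.5, -0.0]]}
end [ 0.4824 -0.0994  0.12   -1.631 ]
```

Request:
{"fn": "step_arm", "kwargs": {"dr": [[0,0,0],[0,0,0],[0,0,0],[0,0,0]], "delta_pos": [[0,0,-3],[0,0,-6],[0,0,-9],[0,0,-9]], "hand": [0,0,0,0]}}

```text
time: 10.0
tool_pos: [0.4821, 0.2373, 0.1228]
tcp_rot: [-2.932, 1.117, -0.01]
wrist_force: [0.6, -0.3, -2.0]
finger_gap: 0.0122
```

Request:
{"fn": "step_arm", "kwargs": {"dr": [[0,0,0.064],[0,0,0.129],[0,0,0.193],[0,0,0.258],[0,0,0.322],[0,0,0.387],[0,0,0.451],[0,0,0.516]], "delta_pos": [[1.61,1.78,0],[3.22,3.56,0],[4.84,5.33,0],[6.45,7.11,0],[8.06,8.89,0],[9.67,10.67,0],[11.28,12.45,0],[12.89,14.23,0]], "hand": [0,0,0,0,0,0,0,0]}}

```text
time: 10.8
tool_pos: [0.4803, 0.0437, 0.1185]
tcp_rot: [2.55, -1.833, -0.003]
wrist_force: [0.4, 0.9, -1.9]
finger_gap: 0.0115
```

Request:
{"fn": "step_arm", "kwargs": {"dr": [[0,0,0.064],[0,0,0.129],[0,0,0.193],[0,0,0.258],[0,0,0.322],[0,0,0.387],[0,0,0.387],[0,0,0.387]], "delta_pos": [[2.28,0.75,0],[4.56,1.5,0],[6.84,2.25,0],[9.12,3.0,0],[11.4,3.75,0],[13.68,4.5,0],[13.68,4.5,0],[13.68,4.5,0]], "hand": [0,0,0,0,0,0,0,0]}}

```text
time: 11.6
tool_pos: [0.4817, -0.0993, 0.1186]
tcp_rot: [2.152, -2.288, -0.004]
wrist_force: [-0.0, -0.5, -1.0]
finger_gap: 0.0118
```

```bash
python3 - <<'E'
from rig import *;from h import *
o=get_obs();t=o["tool_pos"];M=R.from_rotvec(o["tcp_rot"]).as_matrix();yaw=np.arctan2(M[1,0],M[0,0])
print(o["time"],t,yaw,o["finger_gap"],o["wrist_force"])
c=camera("top")
zc=t[2]-.0296
pc=[t[0],t[1],yaw+np.pi/2];print(pc)
draw(c,[(rect(*pc,.066,.16,zc+.01),(0,0,255)),(rect(*pc,.02,.013,zc+.01,0,.0735),(255,0,255)),(rect(.4824,-.0994,-.06,.072,.166,.023),(0,255,0))],"pics/t3.png",(290,160,430,270),5)
cv2.imwrite("pics/t3r.png",cv2.resize(c["img"][160:270,290:430,::-1],None,fx=5,fy=5,interpolation=cv2.INTER_CUBIC))
E
```

```text
11.6 [ 0.4816563  -0.09933926  0.11864839] -1.6317434951518028 0.011800696417882664 [-0.00356698 -0.51574454 -0.97881949]
[np.float64(0.4816562989801666), np.float64(-0.09933925664496333), np.float64(-0.06094716835690628)]
```

View pics/t3.png

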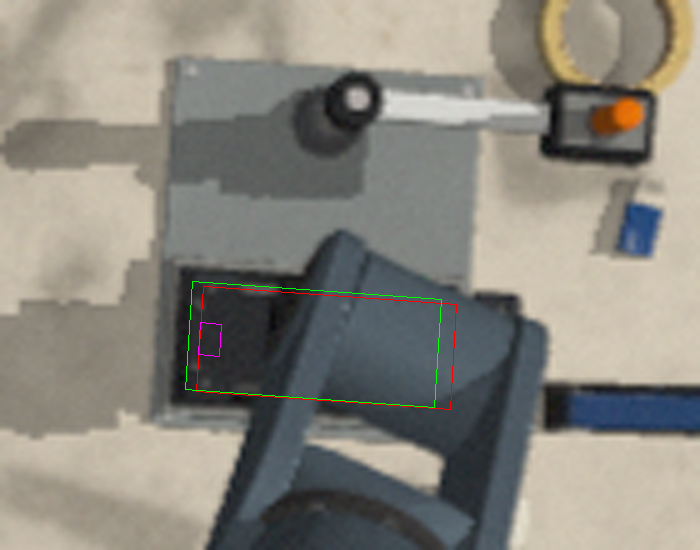

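View pics/t3r.png

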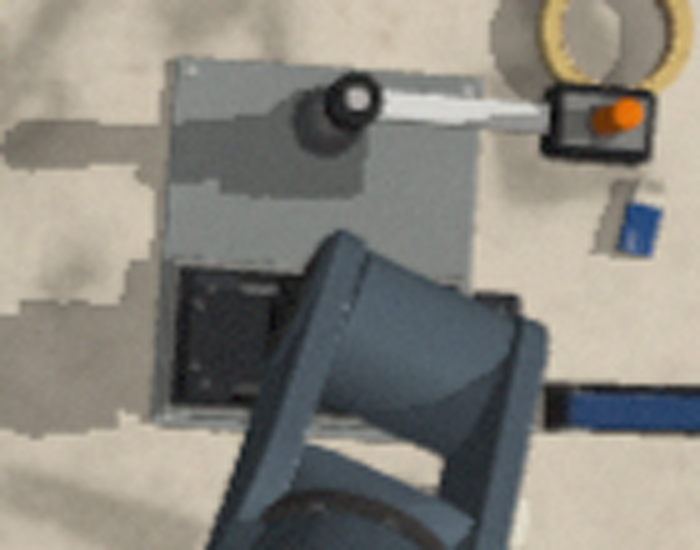

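The gripper body hides the carrier here, but the measured TCP agrees with the recess fit to under 1 mm. I'll lower in stages and watch the force.

Request:
{"fn": "step_arm", "kwargs": {"dr": [[0,0,0],[0,0,0],[0,0,0],[0,0,0],[0,0,0],[0,0,0]], "delta_pos": [[0,-0.06,2],[0,-0.06,4],[0,-0.06,5.5],[0,-0.06,5.7],[0,-0.06,5.7],[0,-0.06,5.7]], "hand": [0,0,0,0,0,0]}}

```text
time: 12.25
tool_pos: [0.4834, -0.0991, 0.063]
tcp_rot: [-2.154, 2.286, -0.001]
wrist_force: [-0.1, -0.8, -1.8]
finger_gap: 0.0116
```

Request:
{"fn": "step_arm", "kwargs": {"dr": [[0,0,0],[0,0,0],[0,0,0],[0,0,0],[0,0,0]], "delta_pos": [[0,0,0.15],[0,0,0.3],[0,0,0.45],[0,0,0.6],[0,0,0.6]], "hand": [0,0,0,0,0]}}

```text
time: 12.75
tool_pos: [0.483, -0.0995, 0.0564]
tcp_rot: [2.153, -2.287, -0.0]
wrist_force: [0.3, 0.1, -1.4]
finger_gap: 0.0121
```

Request:
{"fn": "step_arm", "kwargs": {"dr": [[0,0,0],[0,0,0],[0,0,0],[0,0,0],[0,0,0]], "delta_pos": [[0,0,0.1],[0,0,0.2],[0,0,0.3],[0,0,0.4],[0,0,0.4]], "hand": [0,0,0,0,0]}}

```text
time: 13.25
tool_pos: [0.483, -0.0994, 0.0524]
tcp_rot: [2.153, -2.287, -0.001]
wrist_force: [-0.2, 0.1, -1.7]
finger_gap: 0.0115
```

Request:
{"fn": "step_arm", "kwargs": {"dr": [[0,0,0],[0,0,0],[0,0,0]], "delta_pos": [[0,0,0.1],[0,0,0.15],[0,0,0.15]], "hand": [0,0,0]}}

```text
time: 13.55
tool_pos: [0.4832, -0.0995, 0.0516]
tcp_rot: [-2.154, 2.287, -0.001]
wrist_force: [-0.7, 0.7, 4.7]
finger_gap: 0.0117
```

Request:
{"fn": "step_arm", "kwargs": {"dr": [[0,0,0],[0,0,0],[0,0,0],[0,0,0],[0,0,0],[0,0,0],[0,0,0],[0,0,0]], "delta_pos": [[0,0,0],[0,0,0],[0,0,0],[0,0,-2],[0,0,-6],[0,0,-10],[0,0,-14],[0,0,-18]], "hand": [3,5,6,6,6,6,6,6]}}

```text
time: 14.35
tool_pos: [0.4827, -0.0993, 0.2325]
tcp_rot: [2.153, -2.287, -0.001]
wrist_force: [1.5, -0.1, -0.8]
finger_gap: 0.059
```

```bash
echo '[0.483,-0.0994,0.2315,-1.631]'>cmd.json; python3 - <<'E'
from mv import *
post=np.array([.6325,-.1078]);ys=-.06
t0=1.5;a=ys+np.pi+t0
t=np.array([post[0]+.15*np.cos(a),post[1]+.15*np.sin(a),.30,ys-np.pi/2+t0]);print(t)
c=load();go([c+(np.array([c[0],c[1],.3,c[3]])-c)*min(1,i/2) for i in range(1,4)])
c=load();go([c+(t-c)*min(1,i/12) for i in range(1,9)])
c=load();go([c+(t-c)*min(1,i/4) for i in range(1,6)])
E
```

```text
[ 0.61293644 -0.25651875  0.3        -0.13079633]
{"dr": [[0, 0, -0.0], [0, 0, -0.0], [0, 0, -0.0]], "delta_pos": [[0.0, 0.0, -3.42], [0.0, 0.0, -6.85], [0.0, 0.0, -6.85]]}
end [ 0.483  -0.0994  0.3    -1.631 ]
{"dr": [[0, 0, -0.125], [0, 0, -0.25], [0, 0, -0.375], [0, 0, -0.5], [0, 0, -0.625], [0, 0, -0.75], [0, 0, -0.875], [0, 0, -1.0]], "delta_pos": [[1.24, -1.16, -0.0], [2.48, -2.32, -0.0], [3.73, -3.48, -0.0], [4.97, -4.64, -0.0], [6.21, -5.8, -0.0], [7.45, -6.96, -0.0], [8.69, -8.12, -0.0], [9.93, -9.28, -0.0]]}
end [ 0.5697 -0.2041  0.3    -0.631 ]
{"dr": [[0, 0, -0.125], [0, 0, -0.25], [0, 0, -0.375], [0, 0, -0.5], [0, 0, -0.5]], "delta_pos": [[1.65, 0.42, -0.0], [3.29, 0.84, -0.0], [4.94, 1.26, -0.0], [6.59, 1.68, -0.0], [6.59, 1.68, -0.0]]}
end [ 0.613  -0.2565  0.3    -0.131 ]
```

Request:
{"fn": "step_arm", "kwargs": {"dr": [[0,0,0],[0,0,0],[0,0,0]], "delta_pos": [[0,0,-3.42],[0,0,-6.85],[0,0,-6.85]], "hand": [6,6,6]}}

```text
time: 14.65
tool_pos: [0.4858, -0.1006, 0.3043]
tcp_rot: [-2.151, 2.284, -0.016]
wrist_force: [0.4, -0.4, -0.5]
finger_gap: 0.0599
```

Request:
{"fn": "step_arm", "kwargs": {"dr": [[0,0,-0.125],[0,0,-0.25],[0,0,-0.375],[0,0,-0.5],[0,0,-0.625],[0,0,-0.75],[0,0,-0.875],[0,0,-1.0]], "delta_pos": [[1.24,-1.16,0],[2.48,-2.32,0],[3.73,-3.48,0],[4.97,-4.64,0],[6.21,-5.8,0],[7.45,-6.96,0],[8.69,-8.12,0],[9.93,-9.28,0]], "hand": [6,6,6,6,6,6,6,6]}}

```text
time: 15.45
tool_pos: [0.5695, -0.2044, 0.2979]
tcp_rot: [-2.988, 0.967, 0.004]
wrist_force: [-0.4, -0.1, -0.0]
finger_gap: 0.0597
```

Request:
{"fn": "step_arm", "kwargs": {"dr": [[0,0,-0.125],[0,0,-0.25],[0,0,-0.375],[0,0,-0.5],[0,0,-0.5]], "delta_pos": [[1.65,0.42,0],[3.29,0.84,0],[4.94,1.26,0],[6.59,1.68,0],[6.59,1.68,0]], "hand": [6,6,6,6,6]}}

```text
time: 15.95
tool_pos: [0.6135, -0.258, 0.2975]
tcp_rot: [-3.134, 0.208, 0.002]
wrist_force: [0.6, 0.5, -0.8]
finger_gap: 0.06
```

```bash
python3 - <<'E'
from rig import *;from h import *
c=camera("top")
cv2.imwrite("pics/t4.png",cv2.resize(c["img"][160:280,280:440,::-1],None,fx=5,fy=5,interpolation=cv2.INTER_CUBIC))
rgb=c["img"].astype(float);b=gaussian_filter(rgb[:,:,2]-rgb[:,:,0],.6)
E
```

View pics/t4.png

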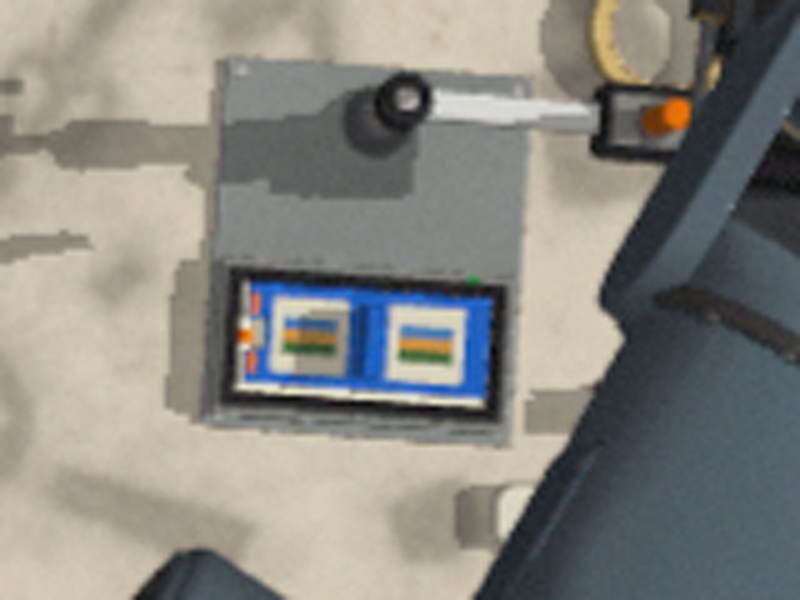

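The carrier sits inside the rim with its notch at the key at about (245,337) in the crop. The white margin is on the near and left sides, so I'll check its fit numerically. The handle at (667,115) has to be located again too.

```bash
python3 - <<'E'
from rig import *;from h import *
c=camera("top");print(get_obs()["time"])
rgb=c["img"].astype(float);b=gaussian_filter(rgb[:,:,2]-rgb[:,:,0],.5)
for z in(.032,.036):
    p,s=edgefit(c,[.483,-.0994,-.06],[(.066,.16,z,0,0,b,-1)],d=.003);print(z,p,s)
st=np.array([.4824,-.0994]);a=-.06
d=p[:2]-st;print("rel stand mm",1e3*(d[0]*np.cos(a)+d[1]*np.sin(a)),1e3*(-d[0]*np.sin(a)+d[1]*np.cos(a)))
g=gaussian_filter(c["img"].mean(2),.6)
p1,_=edgefit(c,[*st,a],[(.092,.186,.03,0,0,g,1)]);print("outer now",p1)
p,_=edgefit(c,[.483,-.0994,-.06],[(.066,.16,.032,0,0,b,-1)],d=.003)
draw(c,[(rect(*p,.066,.16,.032),(0,0,255)),(rect(*st,a,.072,.166,.0255),(0,255,0)),(rect(*p,.046,.012,.068),(0,255,255))],"pics/t5.png",(320,205,390,255),10)
hsv=cv2.cvtColor(c["img"],cv2.COLOR_RGB2HSV)
m=cv2.inRange(hsv,(5,150,120),(20,255,255));m[:,:395]=0;m[:,425:]=0;m[:170]=0;m[195:]=0
ys,xs=np.nonzero(m);h=ray(c,(xs.mean(),ys.mean()),.21)
post=np.array([.6325,-.1078]);e=h[:2]-post;print(len(xs),h,np.hypot(*e),np.arctan2(e[1],e[0])%6.283+.06-np.pi)
E
```

```text
16.05
0.032 [ 0.48511716 -0.10953134 -0.06502243] -91.54701806659837
0.036 [ 0.48519841 -0.10928071 -0.06463479] -91.55367593493489
rel stand mm 3.3858631660027325 -9.695124283209275
outer now [ 0.48235415 -0.09967565 -0.05817222]
30 [ 0.62092707 -0.25887959  0.21      ] 0.15152219570250458 1.5541588023556363
```

View pics/t5.png

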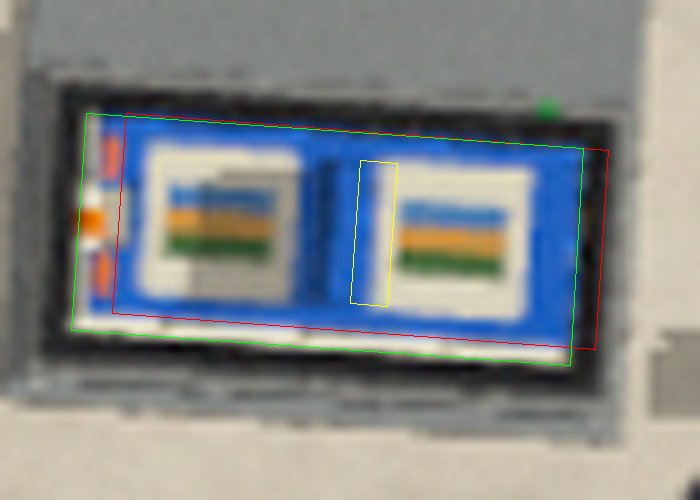

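```bash
python3 - <<'E'
from rig import *;from h import *
c=camera("top")
rgb=c["img"].astype(float);b=gaussian_filter(rgb.max(2)-rgb.min(2),.5)
st=np.array([.4824,-.0994]);a=-.06
for z in(.032,.036):
    p,s=edgefit(c,[.484,-.101,-.06],[(.066,.16,z,0,0,b,-1)],d=.003)
    d=p[:2]-st;print(z,p,s,"rel stand mm",1e3*(d[0]*np.cos(a)+d[1]*np.sin(a)),1e3*(-d[0]*np.sin(a)+d[1]*np.cos(a)))
    if z==.032:draw(c,[(rect(*p,.066,.16,.032),(0,0,255)),(rect(*st,a,.072,.166,.0255),(0,255,0)),(rect(*p,.046,.012,.068),(0,255,255))],"pics/t6.png",(320,205,390,255),10)
E
```

```text
0.032 [ 0.48580954 -0.10128948 -0.06592697] -89.477526005842 rel stand mm 3.5167060082786943 -1.681634309738234
0.036 [ 0.48587153 -0.10050613 -0.06395116] -89.55801264430703 rel stand mm 3.531614490369999 -0.8959697360647879
```

View pics/t6.png

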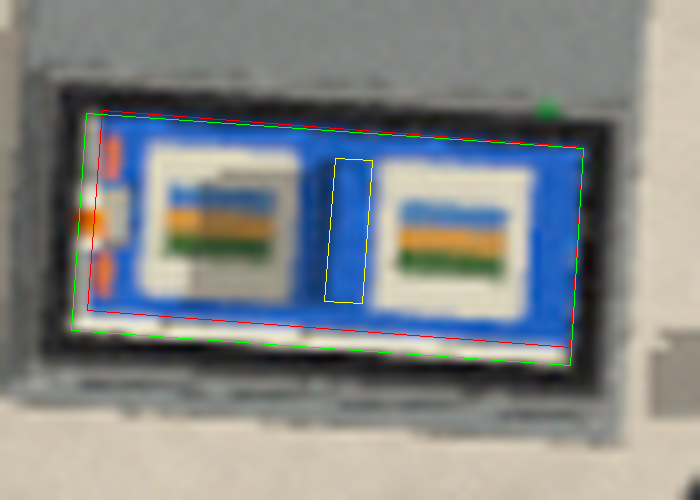

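The chroma fit puts the carrier at x +3.5 mm and y −1.7 mm relative to the recess, so it's against the far wall. Contact came at the right height, which suggests it's flat. I have plenty of time, so I'll regrip it and centre it.

```bash
python3 - <<'E'
from mv import *
c=load();t=np.array([.483,-.0994,.30,-1.631])
go([c+(t-c)*min(1,i/12) for i in range(1,9)])
c=load();t2=t.copy();t2[2]=.2
go([c+(t-c)*min(1,i/4) for i in range(1,6)])
c=load();L=[]
for z in(.26,.22,.18,.14,.105,.075,.06,.0535):
    q=t.copy();q[2]=z;L.append(q)
go(L)
E
```

```text
{"dr": [[0, 0, 0.125], [0, 0, 0.25], [0, 0, 0.375], [0, 0, 0.5], [0, 0, 0.625], [0, 0, 0.75], [0, 0, 0.875], [0, 0, 1.0]], "delta_pos": [[-1.24, -1.16, -0.0], [-2.49, -2.31, -0.0], [-3.73, -3.47, -0.0], [-4.98, -4.63, -0.0], [-6.22, -5.78, -0.0], [-7.47, -6.94, -0.0], [-8.71, -8.1, -0.0], [-9.96, -9.25, -0.0]]}
end [ 0.5263 -0.1518  0.3    -1.131 ]
{"dr": [[0, 0, 0.125], [0, 0, 0.25], [0, 0, 0.375], [0, 0, 0.5], [0, 0, 0.5]], "delta_pos": [[-1.65, 0.42, -0.0], [-3.29, 0.84, -0.0], [-4.94, 1.26, -0.0], [-6.59, 1.69, -0.0], [-6.59, 1.69, -0.0]]}
end [ 0.4829 -0.0994  0.3    -1.631 ]
{"dr": [[0, 0, -0.0], [0, 0, -0.0], [0, 0, -0.0], [0, 0, -0.0], [0, 0, -0.0], [0, 0, -0.0], [0, 0, -0.0], [0, 0, -0.0]], "delta_pos": [[0.0, -0.01, 4.0], [0.0, -0.01, 8.0], [0.0, -0.01, 12.0], [0.0, -0.01, 16.0], [0.0, -0.01, 19.5], [0.0, -0.01, 22.5], [0.0, -0.01, 24.0], [0.0, -0.01, 24.65]]}
end [ 0.483  -0.0994  0.0535 -1.631 ]
```

Request:
{"fn": "step_arm", "kwargs": {"dr": [[0,0,0.125],[0,0,0.25],[0,0,0.375],[0,0,0.5],[0,0,0.625],[0,0,0.75],[0,0,0.875],[0,0,1.0]], "delta_pos": [[-1.24,-1.16,0],[-2.49,-2.31,0],[-3.73,-3.47,0],[-4.98,-4.63,0],[-6.22,-5.78,0],[-7.47,-6.94,0],[-8.71,-8.1,0],[-9.96,-9.25,0]], "hand": [6,6,6,6,6,6,6,6]}}

```text
time: 16.9
tool_pos: [0.525, -0.1503, 0.2996]
tcp_rot: [-2.647, 1.692, 0.001]
wrist_force: [0.1, 1.4, -0.4]
finger_gap: 0.0602
```

Request:
{"fn": "step_arm", "kwargs": {"dr": [[0,0,0.125],[0,0,0.25],[0,0,0.375],[0,0,0.5],[0,0,0.5]], "delta_pos": [[-1.65,0.42,0],[-3.29,0.84,0],[-4.94,1.26,0],[-6.59,1.69,0],[-6.59,1.69,0]], "hand": [6,6,6,6,6]}}

```text
time: 17.4
tool_pos: [0.4805, -0.097, 0.2995]
tcp_rot: [2.154, -2.286, -0.004]
wrist_force: [0.7, -0.1, 1.1]
finger_gap: 0.0599
```

Request:
{"fn": "step_arm", "kwargs": {"dr": [[0,0,0],[0,0,0],[0,0,0],[0,0,0],[0,0,0],[0,0,0],[0,0,0],[0,0,0]], "delta_pos": [[0,0,4],[0,0,8],[0,0,12],[0,0,16],[0,0,19.5],[0,0,22.5],[0,0,24],[0,0,24.65]], "hand": [6,6,6,6,6,6,6,6]}}

```text
time: 18.2
tool_pos: [0.4826, -0.0995, 0.0513]
tcp_rot: [2.155, -2.285, -0.004]
wrist_force: [-0.1, 1.0, 0.4]
finger_gap: 0.0598
```

Request:
{"fn": "step_arm", "kwargs": {"dr": [[0,0,0],[0,0,0],[0,0,0],[0,0,0],[0,0,0],[0,0,0],[0,0,0],[0,0,0]], "delta_pos": [[0,0,0],[0,0,0],[0,0,0],[0,0,0],[0,0,0],[0,0,0],[0,0,0],[0,0,0]], "hand": [5,4,3,2,1,0,0,0], "grip_force": 15}}

```text
time: 19.0
tool_pos: [0.4831, -0.0995, 0.0533]
tcp_rot: [-2.153, 2.287, -0.0]
wrist_force: [-0.1, 0.3, 3.2]
finger_gap: 0.012
```

Request:
{"fn": "step_arm", "kwargs": {"dr": [[0,0,0],[0,0,0],[0,0,0],[0,0,0],[0,0,0]], "delta_pos": [[-0.05,0.1,0],[-0.1,0.2,0],[-0.1,0.3,0],[-0.1,0.3,0],[-0.1,0.3,0.03]], "hand": [0,0,0,0,0]}}

```text
time: 19.5
tool_pos: [0.4806, -0.0985, 0.0532]
tcp_rot: [-2.153, 2.287, -0.002]
wrist_force: [0.7, 0.2, 9.5]
finger_gap: 0.0118
```

Request:
{"fn": "step_arm", "kwargs": {"dr": [[0,0,0],[0,0,0],[0,0,0],[0,0,0],[0,0,0],[0,0,0],[0,0,0],[0,0,0]], "delta_pos": [[0,0,0],[0,0,0],[0,0,0],[0,0,-2],[0,0,-6],[0,0,-11],[0,0,-16],[0,0,-21]], "hand": [3,5,6,6,6,6,6,6]}}

```text
time: 20.3
tool_pos: [0.4791, -0.0978, 0.2643]
tcp_rot: [2.153, -2.287, -0.003]
wrist_force: [1.2, -1.0, -0.6]
finger_gap: 0.0588
```

```bash
echo '[0.4799,-0.0982,0.2632,-1.631]'>cmd.json; python3 - <<'E'
from mv import *
t=np.array([.6205,-.2575,.30,-.077])
c=load();go([c+(t-c)*min(1,i/13) for i in range(1,9)])
c=load();go([c+(t-c)*min(1,i/5) for i in range(1,8)])
E
```

```text
{"dr": [[0, 0, -0.12], [0, 0, -0.239], [0, 0, -0.359], [0, 0, -0.478], [0, 0, -0.598], [0, 0, -0.717], [0, 0, -0.837], [0, 0, -0.956]], "delta_pos": [[1.16, -1.15, -0.28], [2.32, -2.31, -0.57], [3.47, -3.46, -0.85], [4.63, -4.61, -1.13], [5.79, -5.77, -1.42], [6.95, -6.92, -1.7], [8.11, -8.07, -1.98], [9.26, -9.23, -2.26]]}
end [ 0.5665 -0.1962  0.2858 -0.675 ]
{"dr": [[0, 0, -0.12], [0, 0, -0.239], [0, 0, -0.359], [0, 0, -0.478], [0, 0, -0.598], [0, 0, -0.598], [0, 0, -0.598]], "delta_pos": [[1.61, 0.28, -0.28], [3.22, 0.56, -0.57], [4.83, 0.85, -0.85], [6.44, 1.13, -1.14], [8.05, 1.41, -1.42], [8.05, 1.41, -1.42], [8.05, 1.41, -1.42]]}
end [ 0.6205 -0.2575  0.3    -0.077 ]
```

Request:
{"fn": "step_arm", "kwargs": {"dr": [[0,0,-0.12],[0,0,-0.239],[0,0,-0.359],[0,0,-0.478],[0,0,-0.598],[0,0,-0.717],[0,0,-0.837],[0,0,-0.956]], "delta_pos": [[1.16,-1.15,-0.28],[2.32,-2.31,-0.57],[3.47,-3.46,-0.85],[4.63,-4.61,-1.13],[5.79,-5.77,-1.42],[6.95,-6.92,-1.7],[8.11,-8.07,-1.98],[9.26,-9.23,-2.26]], "hand": [6,6,6,6,6,6,6,6]}}

```text
time: 21.1
tool_pos: [0.5664, -0.1964, 0.2846]
tcp_rot: [-2.967, 1.033, 0.004]
wrist_force: [0.1, 0.3, 0.2]
finger_gap: 0.0602
```

Request:
{"fn": "step_arm", "kwargs": {"dr": [[0,0,-0.12],[0,0,-0.239],[0,0,-0.359],[0,0,-0.478],[0,0,-0.598],[0,0,-0.598],[0,0,-0.598]], "delta_pos": [[1.61,0.28,-0.28],[3.22,0.56,-0.57],[4.83,0.85,-0.85],[6.44,1.13,-1.14],[8.05,1.41,-1.42],[8.05,1.41,-1.42],[8.05,1.41,-1.42]], "hand": [6,6,6,6,6,6,6]}}

```text
time: 21.8
tool_pos: [0.6199, -0.257, 0.2985]
tcp_rot: [-3.138, 0.125, 0.004]
wrist_force: [-0.8, -0.0, -0.8]
finger_gap: 0.0599
```

```bash
python3 - <<'E'
from rig import *;from h import *
c=camera("top");print(get_obs()["tool_pos"])
rgb=c["img"].astype(float);b=gaussian_filter(rgb.max(2)-rgb.min(2),.5)
st=np.array([.4824,-.0994]);a=-.06
for z in(.032,):
    p,s=edgefit(c,[.483,-.1,-.06],[(.066,.16,z,0,0,b,-1)],d=.003)
    d=p[:2]-st;print(z,p,s,"rel stand mm",1e3*(d[0]*np.cos(a)+d[1]*np.sin(a)),1e3*(-d[0]*np.sin(a)+d[1]*np.cos(a)))
    draw(c,[(rect(*p,.046,.012,.068),(0,255,255)),(rect(*p,.066,.16,.032),(0,0,255))],"pics/t7.png",(320,170,430,255),7)
hsv=cv2.cvtColor(c["img"],cv2.COLOR_RGB2HSV)
m=cv2.inRange(hsv,(5,150,120),(20,255,255));m[:,:395]=0;m[:,425:]=0;m[:170]=0;m[195:]=0
ys,xs=np.nonzero(m);h=ray(c,(xs.mean(),ys.mean()),.21)
print(len(xs),h)
E
```

```text
[ 0.61973015 -0.25667985  0.2986699 ]
0.032 [ 0.4825478  -0.09944034 -0.06481798] -90.1401063099084 rel stand mm 0.1499569275413821 -0.031401889710634026
29 [ 0.62119953 -0.25872611  0.21      ]
```

View pics/t7.png

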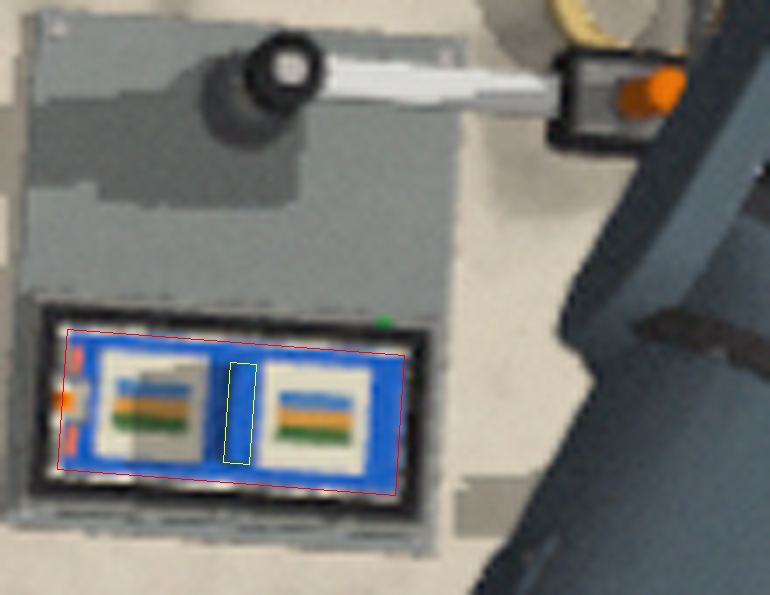

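The carrier is now centred to about 0.2 mm, with white bed visible all round and the key in the notch at (65,400) in the crop. The handle is inside the jaw span, so I'll grip it and swing back.

Request:
{"fn": "step_arm", "kwargs": {"dr": [[0,0,0],[0,0,0],[0,0,0],[0,0,0],[0,0,0],[0,0,0],[0,0,0],[0,0,0]], "delta_pos": [[0,0,3],[0,0,6],[0,0,8.5],[0,0,9.8],[0,0,9.8],[0,0,9.8],[0,0,9.8],[0,0,9.8]], "hand": [6,6,6,6,5,3,0,0], "grip_force": 8}}

```text
time: 22.65
tool_pos: [0.6215, -0.258, 0.2032]
tcp_rot: [3.138, -0.121, 0.004]
wrist_force: [0.7, 0.1, 0.1]
finger_gap: 0.0358
```

Request:
{"fn": "step_arm", "kwargs": {"dr": [[0,0,0],[0,0,0],[0,0,0],[0,0,0]], "delta_pos": [[0,0,0],[0,0,0],[0,0,0],[0,0,0]], "hand": [0,0,0,0]}}

```text
time: 23.05
tool_pos: [0.6207, -0.2577, 0.2021]
tcp_rot: [3.139, -0.121, 0.001]
wrist_force: [-0.1, 0.9, 3.1]
finger_gap: 0.0175
```

```bash
echo '[0.6205,-0.2575,0.202,-0.077]'>cmd.json; python3 - <<'E'
from mv import *
post=np.array([.6325,-.1078]);ys=-.06
def W(t): a=ys+np.pi+t;return [post[0]+.15*np.cos(a),post[1]+.15*np.sin(a),.202,ys-np.pi/2+t]
go([W(1.554-.09*i) for i in range(1,9)])
go([W(.834-.09*i) for i in range(1,8)]+[W(.15)])
go([W(.15-.03*i) for i in range(1,6)])
E
```

```text
{"dr": [[0, 0, 0.09], [0, 0, 0.18], [0, 0, 0.27], [0, 0, 0.36], [0, 0, 0.45], [0, 0, 0.54], [0, 0, 0.63], [0, 0, 0.72]], "delta_pos": [[-1.3, -0.08, -0.0], [-2.64, -0.26, -0.0], [-3.95, -0.56, -0.0], [-5.24, -0.98, -0.0], [-6.48, -1.51, -0.0], [-7.66, -2.15, -0.0], [-8.79, -2.9, -0.0], [-9.84, -3.74, -0.0]]}
end [ 0.5253 -0.2126  0.202  -0.797 ]
{"dr": [[0, 0, 0.09], [0, 0, 0.18], [0, 0, 0.27], [0, 0, 0.36], [0, 0, 0.45], [0, 0, 0.54], [0, 0, 0.63], [0, 0, 0.684]], "delta_pos": [[-1.35, -0.06, -0.0], [-2.69, -0.24, -0.0], [-4.0, -0.54, -0.0], [-5.29, -0.96, -0.0], [-6.53, -1.49, -0.0], [-7.71, -2.13, -0.0], [-8.84, -2.87, -0.0], [-9.48, -3.37, -0.0]]}
end [ 0.4831 -0.1213  0.202  -1.481 ]
{"dr": [[0, 0, 0.03], [0, 0, 0.06], [0, 0, 0.09], [0, 0, 0.12], [0, 0, 0.15]], "delta_pos": [[-0.45, -0.01, -0.0], [-0.9, -0.03, -0.0], [-1.35, -0.06, -0.0], [-1.8, -0.11, -0.0], [-2.24, -0.17, -0.0]]}
end [ 0.4828 -0.0988  0.202  -1.631 ]
```

Request:
{"fn": "step_arm", "kwargs": {"dr": [[0,0,0.09],[0,0,0.18],[0,0,0.27],[0,0,0.36],[0,0,0.45],[0,0,0.54],[0,0,0.63],[0,0,0.72]], "delta_pos": [[-1.3,-0.08,0],[-2.64,-0.26,0],[-3.95,-0.56,0],[-5.24,-0.98,0],[-6.48,-1.51,0],[-7.66,-2.15,0],[-8.79,-2.9,0],[-9.84,-3.74,0]], "hand": [0,0,0,0,0,0,0,0]}}

```text
time: 23.85
tool_pos: [0.5242, -0.2153, 0.202]
tcp_rot: [2.888, -1.221, 0.001]
wrist_force: [-4.6, -6.7, 2.1]
finger_gap: 0.0175
```

Request:
{"fn": "step_arm", "kwargs": {"dr": [[0,0,0.09],[0,0,0.18],[0,0,0.27],[0,0,0.36],[0,0,0.45],[0,0,0.54],[0,0,0.63],[0,0,0.684]], "delta_pos": [[-1.35,-0.06,0],[-2.69,-0.24,0],[-4.0,-0.54,0],[-5.29,-0.96,0],[-6.53,-1.49,0],[-7.71,-2.13,0],[-8.84,-2.87,0],[-9.48,-3.37,0]], "hand": [0,0,0,0,0,0,0,0]}}

```text
time: 24.65
tool_pos: [0.4798, -0.1205, 0.2017]
tcp_rot: [2.314, -2.118, -0.009]
wrist_force: [-7.2, -2.7, 6.8]
finger_gap: 0.0176
```

Request:
{"fn": "step_arm", "kwargs": {"dr": [[0,0,0.03],[0,0,0.06],[0,0,0.09],[0,0,0.12],[0,0,0.13],[0,0,0.13]], "delta_pos": [[-0.45,-0.01,0],[-0.9,-0.03,0],[-1.35,-0.06,0],[-1.8,-0.11,0],[-1.95,-0.13,0],[-1.95,-0.13,0]], "hand": [0,0,0,0,0,0]}}

```text
time: 25.25
tool_pos: [0.4794, -0.1007, 0.2016]
tcp_rot: [2.174, -2.262, -0.01]
wrist_force: [-7.5, 1.0, 7.9]
finger_gap: 0.017
```

Request:
{"fn": "step_arm", "kwargs": {"dr": [[0,0,0.01],[0,0,0.02],[0,0,0.02]], "delta_pos": [[-0.15,0.1,0],[-0.3,0.2,0],[-0.3,0.2,0]], "hand": [0,0,0]}}

```text
time: 25.55
tool_pos: [0.4795, -0.0982, 0.2016]
tcp_rot: [2.153, -2.286, -0.004]
wrist_force: [-6.0, 0.3, 6.7]
finger_gap: 0.0176
```

Request:
{"fn": "step_arm", "kwargs": {"dr": [[0,0,0],[0,0,0],[0,0,0]], "delta_pos": [[-0.1,0,0],[-0.2,0,0],[-0.2,0,0]], "hand": [0,0,0]}}

```text
time: 25.85
tool_pos: [0.4796, -0.098, 0.2016]
tcp_rot: [2.152, -2.282, -0.001]
wrist_force: [-7.2, -4.1, 5.2]
finger_gap: 0.0179
```

Request:
{"fn": "step_arm", "kwargs": {"dr": [[0,0,0],[0,0,0],[0,0,0]], "delta_pos": [[-0.1,0,0],[-0.2,0,0],[-0.2,0,0]], "hand": [0,0,0]}}

```text
time: 26.15
tool_pos: [0.4797, -0.0979, 0.2016]
tcp_rot: [2.152, -2.279, 0.003]
wrist_force: [-8.8, -10.9, 3.8]
finger_gap: 0.0178
```

Request:
{"fn": "step_arm", "kwargs": {"dr": [[0,0,0],[0,0,0],[0,0,0],[0,0,0],[0,0,0],[0,0,0],[0,0,0],[0,0,0]], "delta_pos": [[0,0,0],[0,0,0],[0.3,0,0],[0.3,0,0],[0.3,0,0],[0.3,0,-3],[0.3,0,-6],[0.3,0,-10]], "hand": [2.5,5,6.5,6.5,6.5,6.5,6.5,6.5]}}

```text
time: 26.95
tool_pos: [0.4802, -0.0971, 0.3014]
tcp_rot: [2.153, -2.286, -0.006]
wrist_force: [0.7, -0.4, -0.5]
finger_gap: 0.0633
```

```bash
echo '[0.4806,-0.0968,0.302,-1.63]'>cmd.json; python3 - <<'E'
from mv import *
t=np.array([.42,.27,.32,-1.1])
c=load();go([c+(t-c)*i/10 for i in range(1,9)])
E
```

```text
{"dr": [[0, 0, -0.053], [0, 0, -0.106], [0, 0, -0.159], [0, 0, -0.212], [0, 0, -0.265], [0, 0, -0.318], [0, 0, -0.371], [0, 0, -0.424]], "delta_pos": [[-3.63, 0.82, -0.18], [-7.25, 1.64, -0.36], [-10.88, 2.47, -0.54], [-14.5, 3.29, -0.72], [-18.13, 4.11, -0.9], [-21.75, 4.93, -1.08], [-25.38, 5.75, -1.26], [-29.01, 6.58, -1.44]]}
end [ 0.4321  0.1967  0.3164 -1.206 ]
```

Request:
{"fn": "step_arm", "kwargs": {"dr": [[0,0,-0.053],[0,0,-0.106],[0,0,-0.159],[0,0,-0.212],[0,0,-0.265],[0,0,-0.318],[0,0,-0.371],[0,0,-0.424]], "delta_pos": [[-3.63,0.82,-0.18],[-7.25,1.64,-0.36],[-10.88,2.47,-0.54],[-14.5,3.29,-0.72],[-18.13,4.11,-0.9],[-21.75,4.93,-1.08],[-25.38,5.75,-1.26],[-29.01,6.58,-1.44]], "hand": [6.5,6.5,6.5,6.5,6.5,6.5,6.5,6.5]}}

```text
time: 27.75
tool_pos: [0.4323, 0.1975, 0.3161]
tcp_rot: [-2.588, 1.779, -0.0]
wrist_force: [1.0, -0.8, 0.3]
finger_gap: 0.065
```

Request:
{"fn": "step_arm", "kwargs": {"dr": [[0,0,0],[0,0,0],[0,0,0]], "delta_pos": [[0,0,0],[0,0,0],[0,0,0]], "hand": [6.5,6.5,6.5]}}

```text
time: 28.05
tool_pos: [0.4329, 0.1952, 0.3159]
tcp_rot: [2.586, -1.784, 0.0]
wrist_force: [0.2, -0.0, 0.0]
finger_gap: 0.065
```

```bash
python3 - <<'E'
from rig import *;from h import *
c=camera("top");o=get_obs();print(o["time"],o["joint_velocities"].round(3))
hsv=cv2.cvtColor(c["img"],cv2.COLOR_RGB2HSV)
m=cv2.inRange(hsv,(5,150,120),(20,255,255));m[:,:345]=0;m[:,380:]=0;m[:222]=0;m[242:]=0
ys,xs=np.nonzero(m);post=np.array([.6325,-.1078])
for z in(.2,.21,.215):
    h=ray(c,(xs.mean(),ys.mean()),z);e=h[:2]-post;print(len(xs),h,np.hypot(*e),np.arctan2(e[1],e[0])%6.283+.06-np.pi)
rgb=c["img"].astype(float);b=gaussian_filter(rgb.max(2)-rgb.min(2),.5)
mask=np.zeros((400,640),bool);mask[165:250,344:368]=1
st=np.array([.4824,-.0994]);a=-.06
p,s=edgefit(c,[.4825,-.0994,-.06],[(.066,.16,.032,0,0,b,-1)],mask,d=.003)
d=p[:2]-st;print(p,"rel",1e3*d)
draw(c,[(rect(*p,.066,.16,.032),(0,0,255))],"pics/t8.png",(230,110,450,290),3)
cv2.imwrite("pics/t8f.png",c["img"][:,:,::-1])
E
```

```text
28.1 [-0.011 -0.001 -0.     0.001  0.001 -0.   ]
41 [ 0.48220915 -0.10397403  0.2       ] 0.15033954602352986 0.034548360139998735
41 [ 0.48240564 -0.10267729  0.21      ] 0.1501817574951061 0.025883345557806248
41 [ 0.48250388 -0.10202893  0.215     ] 0.1501070983190986 0.02154416986409924
[ 0.48237462 -0.09945484 -0.06835605] rel [-0.02537731 -0.05484399]
```

View pics/t8.png

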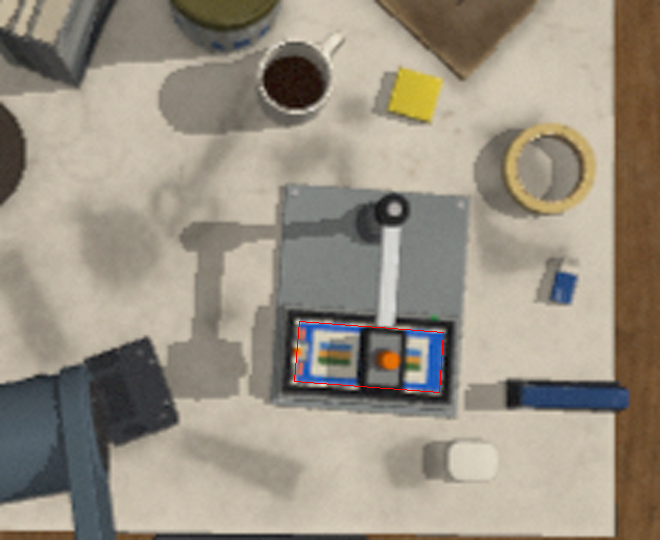

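View pics/t8f.png

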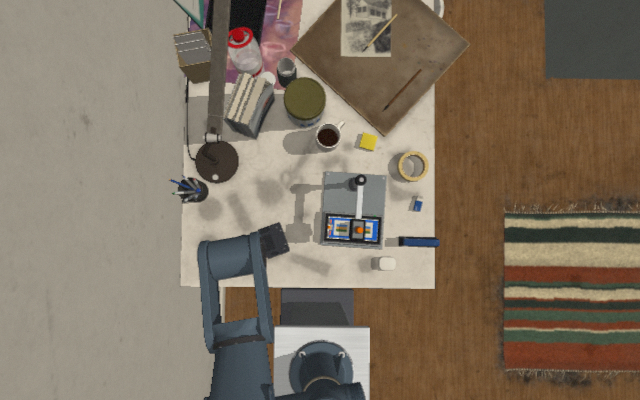

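Everything else is in place, but the handle blob reads θ ≈ 0.02–0.03. The arm may have come slightly off the stop on release. I'll push it home with one finger from the right and back off cleanly.

```bash
python3 - <<'E'
from mv import *
t=np.array([.4815,-.0975,.302,-1.63])
c=load();go([c+(t-c)*min(1,i/8) for i in range(1,9)])
E
```

```text
{"dr": [[0, 0, 0.053], [0, 0, 0.106], [0, 0, 0.159], [0, 0, 0.212], [0, 0, 0.265], [0, 0, 0.318], [0, 0, 0.371], [0, 0, 0.424]], "delta_pos": [[3.66, 0.73, 0.18], [7.31, 1.47, 0.36], [10.97, 2.2, 0.54], [14.62, 2.94, 0.72], [18.28, 3.67, 0.9], [21.93, 4.41, 1.08], [25.59, 5.14, 1.26], [29.25, 5.88, 1.44]]}
end [ 0.4815 -0.0975  0.302  -1.63  ]
```

Request:
{"fn": "step_arm", "kwargs": {"dr": [[0,0,0.053],[0,0,0.106],[0,0,0.159],[0,0,0.212],[0,0,0.265],[0,0,0.318],[0,0,0.371],[0,0,0.424]], "delta_pos": [[3.66,0.73,0.18],[7.31,1.47,0.36],[10.97,2.2,0.54],[14.62,2.94,0.72],[18.28,3.67,0.9],[21.93,4.41,1.08],[25.59,5.14,1.26],[29.25,5.88,1.44]], "hand": [6.5,6.5,6.5,6.5,6.5,6.5,6.5,6.5]}}

```text
time: 28.9
tool_pos: [0.4816, -0.1015, 0.3015]
tcp_rot: [-2.148, 2.293, -0.0]
wrist_force: [0.1, 0.1, 0.8]
finger_gap: 0.0652
```

Request:
{"fn": "step_arm", "kwargs": {"dr": [[0,0,0],[0,0,0],[0,0,0],[0,0,0],[0,0,0],[0,0,0],[0,0,0]], "delta_pos": [[0,0,0],[0,0,0],[0,0,3],[0,0,6],[0,0,9],[0,0,10],[0,0,10]], "hand": [6.5,6.5,6.5,6.5,6.5,6.5,6.5]}}

```text
time: 29.6
tool_pos: [0.4808, -0.0974, 0.2006]
tcp_rot: [2.154, -2.285, -0.006]
wrist_force: [0.4, -0.0, 0.2]
finger_gap: 0.0651
```

Request:
{"fn": "step_arm", "kwargs": {"dr": [[0,0,0],[0,0,0],[0,0,0],[0,0,0],[0,0,0],[0,0,0]], "delta_pos": [[-0.7,0,0],[-1.3,0,0],[-1.7,0,0],[-1.9,0,0],[-2.1,0,0],[-2.1,0,0]], "hand": [6.5,6.5,6.5,6.5,6.5,6.5]}}

```text
time: 30.2
tool_pos: [0.4833, -0.0773, 0.2018]
tcp_rot: [-2.154, 2.287, -0.001]
wrist_force: [-1.0, -0.6, 0.6]
finger_gap: 0.0652
```

Request:
{"fn": "step_arm", "kwargs": {"dr": [[0,0,0],[0,0,0],[0,0,0]], "delta_pos": [[-0.1,0,0],[-0.2,0,0],[-0.2,0,0]], "hand": [6.5,6.5,6.5]}}

```text
time: 30.5
tool_pos: [0.4833, -0.0755, 0.2015]
tcp_rot: [2.153, -2.287, -0.0]
wrist_force: [0.5, 0.1, 0.8]
finger_gap: 0.0648
```

Request:
{"fn": "step_arm", "kwargs": {"dr": [[0,0,0],[0,0,0],[0,0,0]], "delta_pos": [[-0.1,0,0],[-0.2,0,0],[-0.2,0,0]], "hand": [6.5,6.5,6.5]}}

```text
time: 30.8
tool_pos: [0.4834, -0.0746, 0.2015]
tcp_rot: [2.153, -2.285, 0.002]
wrist_force: [-1.3, -4.1, -3.0]
finger_gap: 0.0653
```

Request:
{"fn": "step_arm", "kwargs": {"dr": [[0,0,0],[0,0,0],[0,0,0]], "delta_pos": [[-0.1,0,0],[-0.2,0,0],[-0.2,0,0]], "hand": [6.5,6.5,6.5]}}

```text
time: 31.1
tool_pos: [0.4834, -0.0744, 0.2014]
tcp_rot: [2.153, -2.282, 0.006]
wrist_force: [-1.1, -10.4, -2.2]
finger_gap: 0.065
```

Request:
{"fn": "step_arm", "kwargs": {"dr": [[0,0,0],[0,0,0],[0,0,0],[0,0,0],[0,0,0],[0,0,0],[0,0,0],[0,0,0]], "delta_pos": [[0.15,0,0],[0.3,0,0],[0.5,0,0],[1.2,0,0],[2.2,0,0],[2.2,0,0],[2.2,0,-4],[2.2,0,-8]], "hand": [6.5,6.5,6.5,6.5,6.5,6.5,6.5,6.5]}}

```text
time: 31.9
tool_pos: [0.4813, -0.0933, 0.2813]
tcp_rot: [2.152, -2.287, -0.007]
wrist_force: [1.3, -0.4, 0.7]
finger_gap: 0.0648
```

Request:
{"fn": "step_arm", "kwargs": {"dr": [[0,0,-0.053],[0,0,-0.106],[0,0,-0.159],[0,0,-0.212],[0,0,-0.265],[0,0,-0.318],[0,0,-0.371],[0,0,-0.424]], "delta_pos": [[0,0,-2],[-4,0.9,-2],[-8,1.8,-2],[-12,2.7,-2],[-16,3.6,-2],[-20,4.5,-2],[-24,5.4,-2],[-28,6.3,-2]], "hand": [6.5,6.5,6.5,6.5,6.5,6.5,6.5,6.5]}}

```text
time: 32.7
tool_pos: [0.4356, 0.1914, 0.3017]
tcp_rot: [-2.588, 1.78, 0.0]
wrist_force: [1.4, 0.2, 0.1]
finger_gap: 0.0649
```

```bash
python3 - <<'E'
from rig import *;from h import *
c=camera("top");o=get_obs();print(o["time"])
hsv=cv2.cvtColor(c["img"],cv2.COLOR_RGB2HSV)
m=cv2.inRange(hsv,(5,150,120),(20,255,255));m[:,:345]=0;m[:,380:]=0;m[:222]=0;m[242:]=0
ys,xs=np.nonzero(m);post=np.array([.6325,-.1078])
for z in(.2,.21,.22):
    h=ray(c,(xs.mean(),ys.mean()),z);e=h[:2]-post;print(len(xs),xs.mean(),ys.mean(),h,np.hypot(*e),np.arctan2(e[1],e[0])%6.283+.06-np.pi)
st=[.4824,-.0994,-.06]
draw(c,[(rect(*st,.064,.046,.165),(0,0,255)),(rect(*st,.046,.064,.165),(0,255,0)),(rect(*st,.018,.018,.22),(255,255,0)),(rect(*st,.01,.01,.173,.15,0),(255,0,0))],"pics/t9.png",(320,165,400,260),8)
E
```

```text
32.75
41 360.4878048780488 229.58536585365854 [ 0.48220915 -0.10397403  0.2       ] 0.15033954602352986 0.034548360139998735
41 360.4878048780488 229.58536585365854 [ 0.48240564 -0.10267729  0.21      ] 0.1501817574951061 0.025883345557806248
41 360.4878048780488 229.58536585365854 [ 0.48260213 -0.10138056  0.22      ] 0.15003526820816077 0.017200757521529386
```

View pics/t9.png

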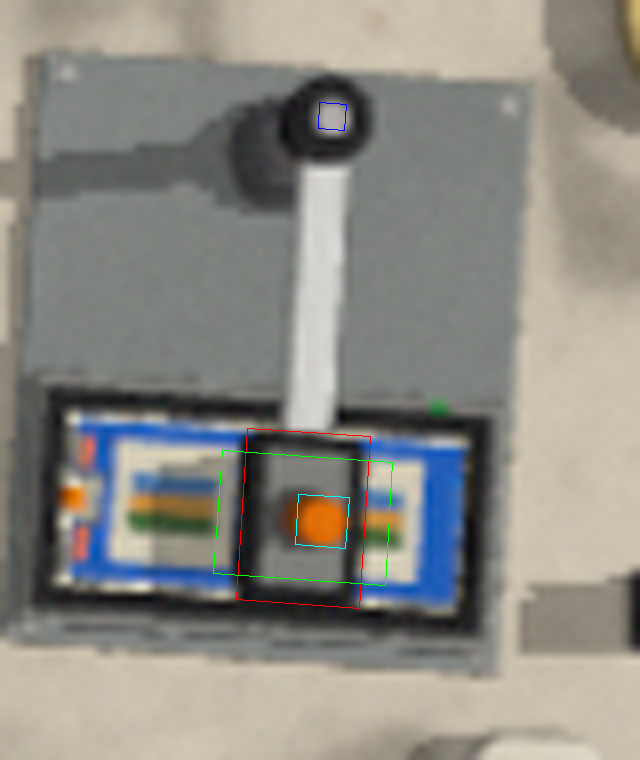

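The blob pixels are the same before and after the 10 N push, so the arm was already at its stop and the 0.02 rad was detection bias. The θ = 0 overlay lies on the camera head and handle. Handing in.

Request:
{"fn": "step_arm", "kwargs": {"dr": [[0,0,0],[0,0,0],[0,0,0]], "delta_pos": [[0,0,0],[0,0,0],[0,0,0]], "hand": [6.5,6.5,6.5]}}

```text
time: 33.05
tool_pos: [0.4365, 0.1887, 0.3015]
tcp_rot: [2.585, -1.785, 0.0]
wrist_force: [0.5, -0.5, -0.8]
finger_gap: 0.0649
```

```bash
python3 -c "
from rig import *
print(job_done())"
```

```text
the job is handed in; nothing more can be done
None
```

The carrier is in the recess with its notch over the key, and the camera arm is back over the panel against its stop. I handed the job in at about 33 s of the 72 s allowed.

- **Swing aside:** I swung the camera arm by its handle to about 1.55 rad, which cleared the panel.
- **Carrier:** I laid it in the recess and let go. The first look showed it against the far wall, about 3.5 mm off centre. I gripped it again before swinging back, slid it to the middle and released it; the fit then put it within about 0.2 mm of centre. That it lies flat rests on the height at which it touched the bed and the top view; I had no side view to confirm it.
- **Swing back:** I pressed the arm against its stop with about 10 N. A second push with one finger moved nothing further.

One check disagreed: the handle's colour blob read 0.02–0.03 rad off home both before and after that second push. I took this as detection bias, because the pixels were identical and the drawn home position matched the image. The other things on the desk look unmoved in the top view, and the gripper was clear of everything at the end.

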